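# Clip, lock and load the marker caddy on the standing desk

### The job

Clip the bamboo caddy onto its mount on the desk by pushing it straight down until it sits flat and both orange hooks have snapped over its ends, then put the red-handled T-key through the slot in the middle of the caddy, right down to its collar, and give it a quarter turn so that the handle lies across the caddy and locks it. Then stand every marker that is on the desk upright in a cell of its own in the caddy, right to the bottom. Leave the other things on the desk where they are.

Things in the scene. Friction and masses are not known exactly. Their poses are not given: they have to be found in the camera images.
- mount: grey mounting plate fixed to the desk, 64 mm in x, 216 mm in y, 8 mm thick, flat top 38 mm above the desk, hollow below. Origin at desk level under its centre, z up. Through slot in the middle, 46 mm (y) by 16 mm (x). Four black fins (y = +-62 mm, x = +-28 mm, tops 54 mm above the desk) flare outward and centre the caddy in x; like stops beside the end hooks centre it in y.
- mount_top (a point): centre of the mount's flat top surface, 38 mm above the desk, over the slot; axes as the mount. The caddy's origin comes here when fully home (caddy y along mount y, either way round). Pushing it over the hooks takes roughly 6 to 20 N, the last 15 mm being the snap.
- hook_a (a joint): orange snap hook at the mount's +y end (y = +111 mm), top 68 mm above the desk, barb facing inward, ramped on top, catch face 11 mm above the plate. Value in rad: 0 = upright at rest; grows as the barb is bent outward (about 0.1 while the caddy's lip passes); springs back to 0 by itself when no lip holds it. The two barb tips are 212 mm apart, the ramps open to 227 mm at the top.
- hook_b (a joint): orange snap hook at the mount's -y end (y = -111 mm), top 68 mm above the desk, barb facing inward, ramped on top, catch face 11 mm above the plate. Value in rad: 0 = upright at rest; grows as the barb is bent outward (about 0.1 while the caddy's lip passes); springs back to 0 by itself when no lip holds it. The two barb tips are 212 mm apart, the ramps open to 227 mm at the top.
- caddy: pale bamboo marker caddy, a tray 220 mm long in y, 44 mm wide in x, 55 mm high, 0.3 kg; origin at the centre of its underside, z up. Floor 10 mm thick. Side walls 6 mm thick (outer faces x = +-22 mm) run from y = -96 to +96 mm; beyond them the floor sticks out 14 mm at each end as the lip that the hooks catch. An open bay in the middle, two square cells on each side of it.
- caddy_bay (a point): centre of the floor of the caddy's middle bay (10 mm above its underside): bay 46 mm in y by 32 mm in x, with a through slot 42 mm along y by 12 mm along x for the key. The caddy is well grasped from above across its two outer walls here (44 mm wide, 55 mm high).
- key: steel T-key, 117 mm tall, 90 g, upright in its rest; origin at the centre of its underside, z up. At the bottom a T-head 36 mm (along key x) by 8 mm (y) by 8 mm high; above it a shaft 8 mm thick, then a black collar 20 mm square with its underside 30 mm above the origin, a 12 mm post, and the handle on top, parallel to the head.
- key_handle (a point): centre of the key's red crossbar handle, 106 mm above the key's origin; the bar is 58 mm (key x) by 14 mm (key y) by 22 mm high. With the collar on the caddy floor the T-head is 4 mm clear below the mount plate (key origin 20 mm below mount_top) and the key turns freely either way; locked = handle across the caddy, key x along mount x.
- key_rest: blue stand fixed to the desk, 66 by 66 mm, 36 mm high, origin at desk level under its centre; a slot along its y, 42 by 12 mm, right through in which the key hangs by the collar, key x along the rest's y, key origin 6 mm above the desk. Lift the key straight up at least 40 mm to free it.
- cell0 (a point): centre of the floor of the caddy's outer cell, caddy y = +76 mm; a square pocket 32 mm (x) by 30 mm (y), 45 mm deep, open above; axes as the caddy.
- cell1 (a point): centre of the floor of the caddy's inner cell, caddy y = +42 mm; a square pocket 32 mm (x) by 30 mm (y), 45 mm deep, open above; axes as the caddy.
- cell2 (a point): centre of the floor of the caddy's inner cell, caddy y = -42 mm; a square pocket 32 mm (x) by 30 mm (y), 45 mm deep, open above; axes as the caddy.
- cell3 (a point): centre of the floor of the caddy's outer cell, caddy y = -76 mm; a square pocket 32 mm (x) by 30 mm (y), 45 mm deep, open above; axes as the caddy.
- marker_red: jumbo stand-up marker, red barrel, white cap, steel foot, a cylinder 26 mm in diameter and 95 mm tall, 80 g, its weight low in the foot; stands upright on the desk at the start, z up; origin at the centre of its foot. May be absent.
- marker_blue: jumbo stand-up marker, blue barrel, white cap, steel foot, a cylinder 26 mm in diameter and 95 mm tall, 80 g, its weight low in the foot; stands upright on the desk at the start, z up; origin at the centre of its foot. May be absent.
- marker_green: jumbo stand-up marker, green barrel, white cap, steel foot, a cylinder 26 mm in diameter and 95 mm tall, 80 g, its weight low in the foot; stands upright on the desk at the start, z up; origin at the centre of its foot. May be absent.
- marker_yellow: jumbo stand-up marker, yellow barrel, white cap, steel foot, a cylinder 26 mm in diameter and 95 mm tall, 80 g, its weight low in the foot; stands upright on the desk at the start, z up; origin at the centre of its foot. May be absent.
- mug: white mug, 80 mm across, 95 mm tall; origin at the centre of its underside. Not part of the job.
- tape: roll of clear tape lying flat, 90 mm across, 24 mm high; origin at the centre of its underside. Not part of the job.
- stapler: blue and black stapler, 130 mm long in x, 34 mm wide, 40 mm high; origin at the centre of its underside. Not part of the job.
- mouse: white computer mouse, 105 mm long in x, 62 mm wide, 26 mm high; origin at the centre of its underside. Not part of the job.
- succulent: small succulent in a terracotta pot, 80 mm across, about 130 mm tall with leaves; origin at the centre of its underside. Not part of the job.

How it is judged:
By the outcome, as a careful person would: the job done as asked, in the order asked, and still so for the second after the job is handed in, with the robot touching nothing.
Of marker_red, marker_blue, marker_green, marker_yellow only 2 to 4 are there at a start; the rules pass over those that are not, and their reading is None.
At some moment in a run one of marker_red, marker_blue, marker_green, marker_yellow, caddy may be knocked a few centimetres aside while the robot is not near it.
It also fails if it takes over 210 s, if anything falls off the work surface, if the arm or the gripper's body presses on something with over 40 N, if the wrist force passes 120 N, or if a joint passes its speed limit or range.

### The arm

A 6-joint arm with a two-finger parallel gripper is mounted at the origin on the work surface. World frame = base frame: x ahead of the robot, y to its left, z up, the work surface at z = 0. Lengths are in m, angles in rad, forces in N, time in s.
With the tool pointing down it reaches from about 0.425 to 0.95 m from the base axis. Payload 3.5 kg.
Tool frame: the origin (TCP) lies midway between the tips of the shut fingers; the grasp point (between the pads) lies 19 mm behind it (ctrl.hold_point_z is the distance from the TCP to the grasp point, in m); z points along the fingers, y is the line along which they close (so a half turn about z gives the same grasp; the last joint's range is limited). The gripper opens to 85 mm and grips with 20 to 120 N. Pads are 22 mm wide; open, the fingers measure 114 mm over their backs; the gripper's body (76 mm by 85 mm) begins 54 mm behind the grasp point. The pads swing forward as they close: fully open they stand 13 mm farther back than shut.
Start: joints at [1.117, 0.286, 1.577, -0, 1.279, -0.15], TCP at [0.202, 0.644, 0.231] pointing down, gripper open.
Joint ranges: [-2.77, 2.77], [-0.9, 2.22], [0.21, 2.48], [-1.53, 4.67], [0.24, 2.81], [-2.84, 2.84]. Speed limits (rad/s): [2.79, 2.79, 3.14, 3.14, 3.14, 3.14].

### API

Orientations are given as a unit quaternion [x, y, z, w].
In Python, from plant import readout, cams, sign_off, ctrl gives the robot as it stands. The module is installed in compiled form; this text tells all that it offers.
- The arm moves only by the tool step_arm, never from a script. Its argument "increments" is a list of rows, each a list of 2 entries, a list of its own where there are three numbers: the shift along the world's x, y, z in mm, then the turn, a rotation vector about the world's x, y, z in rad. In form: [[[x, y, z], [rx, ry, rz]], ...]. A call has 1 to 8 rows; each row shifts and turns the commanded pose from where the row before left it; what a row does not reach is not made up. A row lasts 1/12 s, in which the tool goes at most 41.7 mm and 7.16 degrees, less where a joint would pass 70% of its speed; a pose out of reach is approached as far as the arm can. A call is refused whole if a number of a shift passes 41.7 or a number of a turn 0.125, either way. A call with a gripper value outside its range is refused whole. "fingers" is the opening, from -1 (shut) to 1 (fully open), set as the call begins (left out, the last holds). The fingers move at their own pace and stop on an object; "grip_force" is the grip in N (left out, the last holds). Time passes only in rows, so rows that do not move let the fingers close. It gives the time, the measured TCP pose, the force, the opening and the grip force at its end, in the units of the state.
- readout.get_state(): the state, without advancing time (a new reading comes with each control period).
- cams.read_camera(name): name is "scene" or "side" or "wrist"; returns the picture (384x512x3 uint8, red, green, blue); there is no depth.
- cams.get_calibration(name): a dict with "fx", "fy", "cx", "cy" (pixels), "distortion" ([k1, k2, p1, p2, k3] as OpenCV has them; the pictures are not rectified), "eye" and "rotation" of the camera in the world; the wrist camera has in their place "T_tool_cam" (4x4, takes a point from camera to tool coordinates, whose origin is the TCP and whose axes are the flange's). Camera axes: x right, y up, looking along -z (the intrinsics and any distortion apply to the point x, -y, -z); pixel columns grow to the right and rows downward; lengths in m; the calibration is good to about 2 mm. A picture is of the moment at which its call begins: read the wrist's pose just before it. get_calibration takes no time and is no camera call.
- sign_off(): hands the job in; it is judged then, once.
The state is a dict: "time": time; "qpos": joint angles; "dq": joint speeds; "joint_efforts": joint torques, N m; "eef_pos": TCP position; "tcp_rot": TCP orientation; "contact_force": force on the tool from outside, world axes, zero at the start; "wrist_torque": the same for the moment, N m; "opening": opening from 0.0 (shut) to 1.0 (fully open); "finger_force": force on a finger pad.
Only numpy, scipy, OpenCV 4.12 (cv2) and the standard library are available. Lean on these libraries where they do the work, as an engineer would, in place of code of your own. Each camera call takes 0.05 s, during which the arm holds its last target. There are 200 camera calls.

## Working session

There is one attempt and no reset: what is moved stays moved. The work goes in short steps, Python scripts to look and compute and a tool call to move; the robot and the scene stay as the last step left them, time stands still between calls to the robot, and variables do not carry over. Pictures are saved under pics/ and viewed, at most 14 in all, crops included, and the job is handed in when it is done.

Besides the shell and the picture viewer there is one more tool, called after "Call:" as name([rows], argument=value, ...), one row to a line, values as JSON. step_arm: Moves the arm, as the interface text tells. Its arguments: {"type":"object","properties":{"increments":{"type":"array","items":{"type":"array"}},"fingers":{"type":"number"},"grip_force":{"type":"number"}},"required":["increments"]}

```bash
mkdir -p pics; ls
cat > h.py <<'E'
import numpy as np, cv2
from plant import readout, cams, ctrl
from scipy.spatial.transform import Rotation as R
def cam(n):
    c=cams.get_calibration(n)
    K=np.array([[c['fx'],0,c['cx']],[0,c['fy'],c['cy']],[0,0,1.]]);D=np.array(c['distortion'],float)
    if 'T_tool_cam' in c:
        s=readout.get_state();T=np.eye(4);T[:3,:3]=R.from_quat(s['tcp_rot']).as_matrix();T[:3,3]=s['eef_pos']
        T=T@np.array(c['T_tool_cam']);return K,D,T[:3,3],T[:3,:3]
    r=np.array(c['rotation'],float)
    if r.shape!=(3,3): r=R.from_quat(r).as_matrix()
    return K,D,np.array(c['eye']),r
def shot(n,f=None):
    C=cam(n);im=cams.read_camera(n)
    if f: cv2.imwrite('pics/'+f,im[:,:,::-1])
    return im,C
def ray(C,uv):
    K,D,e,r=C;p=cv2.undistortPoints(np.array(uv,float).reshape(-1,1,2),K,D)[:,0]
    return np.c_[p[:,0],-p[:,1],-np.ones(len(p))]@r.T
def onz(C,uv,z):
    d=ray(C,uv);return C[2]+d*((z-C[2][2])/d[:,2:])
def proj(C,P):
    K,D,e,r=C;q=(np.array(P,float).reshape(-1,3)-e)@r
    return cv2.projectPoints(q*[1,-1,-1],np.zeros(3),np.zeros(3),K,D)[0][:,0]
def blobs(im,lo,hi,amin=40):
    h=cv2.cvtColor(im,cv2.COLOR_RGB2HSV);m=cv2.inRange(h,np.array(lo),np.array(hi))
    n,l,s,c=cv2.connectedComponentsWithStats(m);return [(c[i].round(1),s[i]) for i in range(1,n) if s[i,4]>amin],l
E
python3 - <<'E'
from h import *
for n in['scene','side','wrist']:
    im,C=shot(n,n+'0.png');print(n,C[2],C[3].round(3).tolist(),C[0][0,0],C[1])
print(readout.get_state(),ctrl.hold_point_z)
E
```

```text
pics
scene [1.3176482  0.2407988  0.76373136] [[-0.305, -0.619, 0.724], [0.952, -0.196, 0.234], [-0.003, 0.761, 0.649]] 382.93598807089023 [-0.02164859  0.          0.          0.          0.        ]
side [ 0.15849207 -0.99191182  1.03886227] [[0.924, 0.247, -0.293], [-0.383, 0.613, -0.691], [0.009, 0.75, 0.661]] 493.00339806022606 [-0.03913743  0.          0.          0.          0.        ]
wrist [0.12445055 0.66739922 0.37283994] [[0.299, -0.906, -0.3], [0.954, 0.283, 0.096], [-0.002, -0.315, 0.949]] 274.48348619002445 [-0.05556942  0.          0.          0.          0.        ]
{'time': 0.15, 'qpos': array([ 1.11701578e+00,  2.87038060e-01,  1.57783105e+00, -2.60983369e-05,
        1.27862542e+00, -1.49992333e-01]), 'dq': array([ 0.00024976, -0.00227062, -0.0045057 , -0.00124351, -0.00213649,
       -0.00160559]), 'joint_efforts': array([ 7.28957693e-04, -4.06602931e+01, -2.93139964e+01, -8.61358626e-05,
        3.95215771e-03, -1.27379400e-05]), 'eef_pos': array([0.20166249, 0.64363313, 0.23021957]), 'tcp_rot': array([ 1.51306904e-01,  9.88486376e-01, -9.11647601e-04, -2.70806799e-04]), 'contact_force': array([ 1.4706613 ,  0.22380233, -0.16986695]), 'wrist_torque': array([ 0.03925214,  0.00048409, -0.02265078]), 'finger_force': 0.0, 'opening': 1.000373912937321} 0.0187
```

View pics/scene0.png

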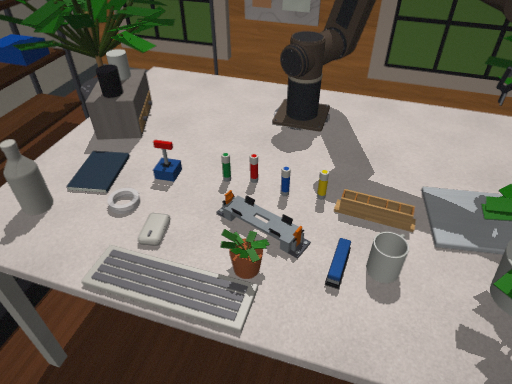

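View pics/side0.png

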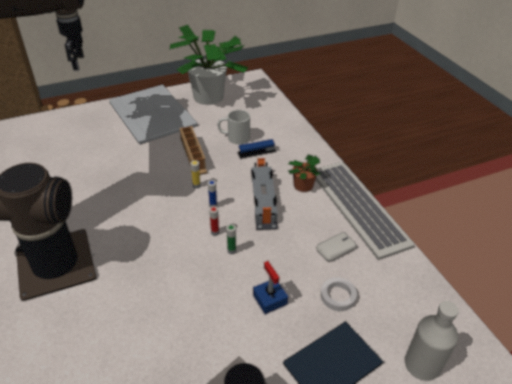

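Scene view: markers are at green (226,167), red (254,167), blue (285,180) and yellow (323,184). The mount's hooks are at (229,198) and (298,237), the caddy at (375,209), and the key and its rest at (166,160). The side view shows the same layout.

Run:
```python
from h import *
rng={'orange':([5,170,120],[14,255,255]),'red':([0,180,90],[4,255,255]),'red2':([172,180,90],[180,255,255]),'blue':([105,150,50],[125,255,255]),'green':([62,120,40],[88,255,255]),'yellow':([23,150,120],[33,255,255]),'bamboo':([10,90,90],[22,190,255])}
for n in['scene','side']:
    im=cv2.imread(f'pics/{n}0.png')[:,:,::-1].copy()
    for k,(a,b) in rng.items():
        B,_=blobs(im,a,b,12 if n=='side' else 25)
        print(n,k,[(c.tolist(),s.tolist()) for c,s in B if 60<c[1]<330 and 100<c[0]<430])
C=cam('wrist');print(C[0])
```

```text
scene orange [([297.7, 230.0], [294, 226, 8, 11, 28])]
scene red [([162.3, 144.1], [154, 140, 18, 9, 115]), ([253.4, 171.2], [251, 165, 6, 14, 78])]
scene red2 []
scene blue [([166.8, 169.9], [154, 159, 27, 22, 391]), ([285.1, 184.1], [282, 177, 8, 15, 100]), ([339.1, 259.5], [328, 238, 23, 43, 491])]
scene green [([226.3, 169.7], [223, 163, 8, 15, 90])]
scene yellow [([321.7, 187.6], [319, 181, 7, 15, 78])]
scene bamboo [([398.6, 80.3], [321, 0, 191, 116, 4836]), ([167.9, 60.7], [114, 44, 100, 30, 1424]), ([141.7, 111.5], [139, 105, 7, 15, 29]), ([376.3, 209.5], [334, 189, 81, 43, 1952]), ([244.4, 243.9], [242, 238, 5, 12, 34]), ([259.0, 252.3], [255, 249, 8, 10, 48]), ([241.8, 264.4], [230, 252, 23, 26, 261])]
side orange [([260.7, 161.4], [259, 159, 5, 5, 18])]
side red [([213.4, 225.0], [212, 220, 4, 11, 36]), ([271.2, 272.2], [265, 263, 13, 19, 95])]
side red2 []
side blue [([255.7, 145.8], [241, 141, 32, 11, 171]), ([212.3, 197.8], [210, 193, 6, 11, 50]), ([269.9, 297.3], [255, 284, 32, 28, 528])]
side green [([231.1, 244.0], [229, 239, 6, 11, 55])]
side yellow [([193.8, 177.5], [193, 173, 3, 10, 21])]
side bamboo [([197.2, 144.3], [188, 127, 17, 33, 89]), ([187.2, 146.2], [180, 128, 19, 34, 153]), ([201.4, 170.9], [198, 168, 8, 8, 38]), ([391.9, 209.3], [388, 207, 10, 6, 29])]
[[274.48348619   0.         255.01539906]
 [  0.         274.48348619 193.23887242]
 [  0.           0.           1.        ]]
```

Run:
```python
import cv2
a=cv2.imread('pics/scene0.png')[130:290,140:430];cv2.imwrite('pics/c1.png',cv2.resize(a,None,fx=2.7,fy=2.7,interpolation=cv2.INTER_CUBIC))
```

```text
(no output)
```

View pics/c1.png

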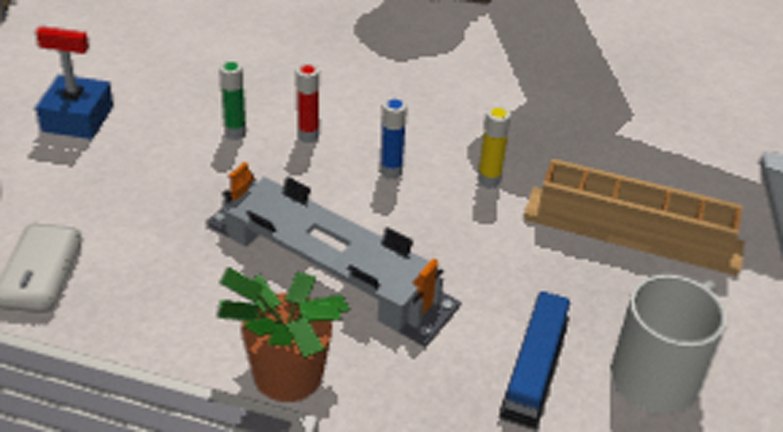

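Crop: the markers, caddy, mount and key are all distinct, and the caddy's bay is between its two inner dividers. Next I compute coarse positions.

Run:
```python
from h import *
C=cam('scene');S=cam('side')
def tri(u,v):
    a,b=ray(C,u)[0],ray(S,v)[0];A=np.c_[a,-b];t=np.linalg.lstsq(A,S[2]-C[2],rcond=None)[0]
    p,q=C[2]+a*t[0],S[2]+b*t[1];return ((p+q)/2*1000).round(),round(np.linalg.norm(p-q)*1000,1)
for n,u,v in[('red',(253.4,171.2),(213.4,225)),('blue',(285.1,184.1),(212.3,197.8)),('green',(226.3,169.7),(231.1,244)),('yellow',(321.7,187.6),(193.8,177.5)),('handle',(162.3,144.1),(271.2,272.2)),('hookB',(297.7,230),(260.7,161.4))]: print(n,tri(u,v))
c=lambda x,y:(140+x/2.7,130+y/2.7)
# caddy top corners z=.055
P=onz(C,[c(553,162),c(740,206),c(735,234),c(543,190)],.055);print('caddy top',(P*1000).round())
P=onz(C,[c(310,228),c(345,244),c(345,250),c(312,236)],.038);print('slot',(P*1000).round())
P=onz(C,[c(260,180),c(405,303)],.038);print('mount pts',(P*1000).round())
P=onz(C,[c(247,165),c(430,262)],.066);print('hooks',(P*1000).round())
# top handle ends at z=.123
P=onz(C,[c(38,29),c(87,38)],.123);print('handle',(P*1000).round())
```

```text
red (array([437., -54.,  34.]), np.float64(0.9))
blue (array([470.,  54.,  35.]), np.float64(1.3))
green (array([ 457., -138.,   34.]), np.float64(3.3))
yellow (array([448., 162.,  34.]), np.float64(5.1))
handle (array([ 490., -326.,  113.]), np.float64(0.9))
hookB (array([661., 135.,  59.]), np.float64(2.5))
caddy top [[466. 227.  55.]
 [477. 414.  55.]
 [520. 410.  55.]
 [513. 223.  55.]]
slot [[620.  10.  38.]
 [630.  49.  38.]
 [638.  51.  38.]
 [630.  15.  38.]]
mount pts [[568. -63.  38.]
 [687. 124.  38.]]
hooks [[579. -71.  66.]
 [656. 138.  66.]]
handle [[ 494. -350.  123.]
 [ 493. -289.  123.]]
```

Call:
step_arm([
  [[24,-27,3],[0,0,-0.12]],
  [[24,-27,3],[0,0,-0.12]],
  [[24,-27,3],[0,0,-0.12]],
  [[24,-27,3],[0,0,-0.12]],
  [[24,-27,3],[0,0,-0.12]],
  [[24,-27,3],[0,0,-0.12]],
  [[24,-27,3],[0,0,-0.12]],
  [[24,-27,3],[0,0,-0.12]],
])

```text
time: 0.82
eef_pos: [0.3946, 0.4265, 0.2551]
tcp_rot: [0.593, 0.805, -0.0, -0.0]
contact_force: [0.5, -0.1, -0.9]
opening: 0.997
finger_force: 0.0
```

Call:
step_arm([
  [[24,-27,0],[0,0,-0.12]],
  [[24,-27,0],[0,0,-0.12]],
  [[24,-27,0],[0,0,-0.12]],
  [[24,-27,0],[0,0,0]],
  [[0,0,0],[0,0,0]],
  [[0,0,0],[0,0,0]],
  [[0,0,0],[0,0,0]],
])

```text
time: 1.4
eef_pos: [0.4895, 0.3202, 0.2549]
tcp_rot: [0.726, 0.688, -0.0, -0.0]
contact_force: [-0.2, 1.1, -0.3]
opening: 1.006
finger_force: 0.0
```

Run:
```python
from h import *
im,C=shot('wrist','w1.png');s=readout.get_state();print(s['eef_pos'],R.from_quat(s['tcp_rot']).as_matrix()[:,1])
P=np.array([[466,227,55],[477,414,55],[520,410,55],[513,223,55]])/1000
print(proj(C,P).round())
shot('scene','s1.png')
```

```text
[0.48913012 0.32071722 0.25502057] [ 9.98641560e-01 -5.20985694e-02 -8.80125235e-04]
[[242. 235.]
 [240.  92.]
 [277.  93.]
 [276. 236.]]
```

View pics/w1.png

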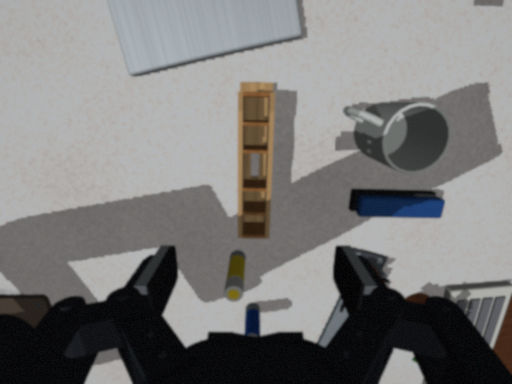

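Wrist view: the caddy runs from row 85 to row 238 at columns 239–275, with its bay near (255,168). The yellow marker is at (235,275).

```bash
cat >> h.py <<'E'
def cmask(im): 
    m=cv2.inRange(cv2.cvtColor(im,cv2.COLOR_RGB2HSV),np.array([8,70,60]),np.array([24,255,255]))
    return m
def topmap(im,C,z,x0,x1,y0,y1,s=0.0005):
    # image resampled on plane z; rows=x, cols=y
    xs=np.arange(x0,x1,s);ys=np.arange(y0,y1,s);X,Y=np.meshgrid(xs,ys,indexing='ij')
    q=proj(C,np.c_[X.ravel(),Y.ravel(),np.full(X.size,z)]).reshape(*X.shape,2).astype(np.float32)
    return cv2.remap(np.ascontiguousarray(im),q[...,0],q[...,1],cv2.INTER_LINEAR)
E
python3 - <<'E'
from h import *
im=cv2.imread('pics/w1.png')[:,:,::-1].copy();C=cam('wrist')
print('tcp px',proj(C,[[.489,.3207,.255],[.489,.3207,0.055]]))
m=cmask(im);n,l,st,c=cv2.connectedComponentsWithStats(m);i=l[168,243] or l[168,271];print(st[i],c[i])
ys,xs=np.where(l==i);r=cv2.minAreaRect(np.c_[xs,ys].astype(np.float32));print(r)
for row in range(95,236,20):
    w=np.where(l[row]==i)[0];print(row,w.min(),w.max(),(onz(C,[[w.min()-.5,row],[w.max()+.5,row]],.055)*1000).round(1)[:,:2].tolist())
t=topmap(im,C,.055,.44,.55,.19,.45);cv2.imwrite('pics/t1.png',cv2.resize(t[:,:,::-1],None,fx=1.5,fy=1.5))
E
```

```text
tcp px [[255.14468401 246.8638391 ]
 [255.16387668 168.63426477]]
[ 238   83   37  155 4363] [254.97685079 150.68049507]
((256.0, 160.0), (154.0, 36.0), 90.0)
95 239 274 [[473.9, 411.0], [516.5, 408.9]]
115 238 274 [[471.1, 388.1], [515.7, 385.8]]
135 238 273 [[469.4, 364.3], [513.8, 362.0]]
155 238 272 [[467.7, 339.4], [511.7, 337.2]]
175 238 271 [[465.8, 313.5], [509.6, 311.2]]
195 238 270 [[463.9, 286.3], [507.4, 284.1]]
215 238 269 [[461.9, 257.8], [505.1, 255.6]]
235 238 268 [[459.7, 227.8], [502.7, 225.6]]
```

View pics/t1.png

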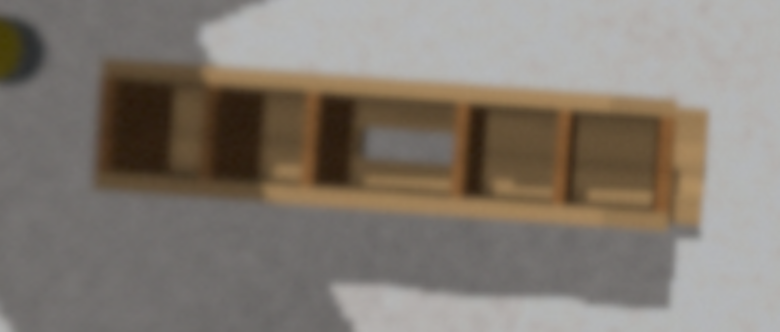

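Top map: rim corners give the caddy's centre at (488.2, 319) with yaw −3.9° and length 191 mm, which matches the given size. Now I grasp it.

Call:
step_arm([
  [[-1,-1.5,-35],[0,0,-0.016]],
  [[0,0,-35],[0,0,0]],
  [[0,0,-35],[0,0,0]],
  [[0,0,-35],[0,0,0]],
  [[0,0,-35],[0,0,0]],
  [[0,0,-30],[0,0,0]],
  [[0,0,-25],[0,0,0]],
  [[0,0,0],[0,0,0]],
])

```text
time: 2.17
eef_pos: [0.4834, 0.3178, 0.0192]
tcp_rot: [0.73, 0.683, -0.006, -0.002]
contact_force: [-1.6, -0.2, 0.8]
opening: 1.0
finger_force: 0.0
```

Call:
step_arm([
  [[0,0,0],[0,0,0]],
  [[0,0,0],[0,0,0]],
  [[0,0,0],[0,0,0]],
  [[0,0,0],[0,0,0]],
  [[0,0,0],[0,0,0]],
  [[0,0,0],[0,0,0]],
  [[0,0,0],[0,0,0]],
  [[0,0,0],[0,0,0]],
], fingers=-1, grip_force=70)

```text
time: 2.83
eef_pos: [0.4908, 0.3197, 0.0283]
tcp_rot: [0.731, 0.682, 0.002, 0.001]
contact_force: [-0.7, 0.7, 7.2]
opening: 0.501
finger_force: 74.7
```

Call:
step_arm([
  [[0,0,0],[0,0,0]],
  [[0,0,10],[0,0,0]],
  [[0,0,30],[0,0,0]],
  [[0,0,30],[0,0,0]],
  [[0,0,30],[0,0,0]],
  [[0,0,30],[0,0,0]],
  [[0,0,20],[0,0,0]],
  [[0,0,0],[0,0,0]],
])

```text
time: 3.5
eef_pos: [0.4915, 0.3197, 0.1816]
tcp_rot: [0.731, 0.682, 0.005, 0.002]
contact_force: [1.2, -0.8, -2.0]
opening: 0.501
finger_force: 74.0
```

Run:
```python
from h import *
im,C=shot('wrist','w2.png');s=readout.get_state();p=s['eef_pos'];Rm=R.from_quat(s['tcp_rot']).as_matrix();print(p,Rm.round(4),s['opening'])
z=p[2]-.025+.055
print(proj(C,[p+Rm@[-.096*k,0,0]+[0,0,.03] for k in(-1,0,1)]))
```

```text
[0.49018652 0.31901224 0.17832513] [[ 0.069   0.9976  0.0055]
 [ 0.9976 -0.0691  0.0022]
 [ 0.0026  0.0054 -1.    ]] 0.49875581829250965
[[252.42962453  62.59279905]
 [252.96684457 274.37496962]
 [253.37368149 403.42641046]]
```

View pics/w2.png

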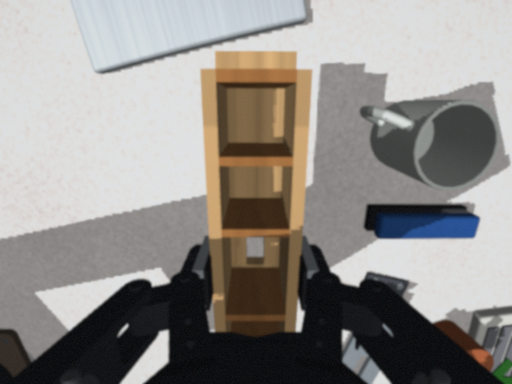

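The caddy is held. Its outer end edge is at row 69 and its divider tops are at rows 156–165 and 229–236. I check the caddy's offset in the grasp from those rows.

Run:
```python
from h import *
C=cam('wrist');s=readout.get_state();p=s['eef_pos'];Rm=R.from_quat(s['tcp_rot']).as_matrix()
im=cv2.imread('pics/w2.png')
for dz in(.024,.027,.03):
    P=onz(C,[[256,r] for r in(69,82,156,165,229,236)],p[2]+dz);print(dz,((P-p)@Rm[:,0]*1000).round(1))
    W=onz(C,[[201.5,72],[311,72],[206.5,160],[306,160]],p[2]+dz);print(((W-p)@Rm[:,1]*1000).round(1))
```

```text
0.024 [93.3 88.4 58.  54.  22.9 19.2]
[-21.5  22.6 -21.3  22.5]
0.027 [93.  88.2 58.6 54.7 24.4 20.7]
[-21.   22.  -20.8  21.9]
0.03 [92.7 88.  59.1 55.3 25.8 22.3]
[-20.5  21.5 -20.2  21.3]
```

Call:
step_arm([
  [[0,-15,3],[0,0,0]],
  [[0,-30,3],[0,0,-0.05]],
  [[0,-35,3],[0,0,-0.05]],
  [[0,-35,3],[0,0,-0.05]],
  [[0,-35,3],[0,0,-0.05]],
  [[0,-35,3],[0,0,-0.05]],
  [[0,-35,2],[0,0,-0.05]],
  [[0,-35,0],[0,0,0]],
])

```text
time: 4.22
eef_pos: [0.4868, 0.0614, 0.1929]
tcp_rot: [0.825, 0.565, -0.002, -0.001]
contact_force: [0.4, -0.7, -2.9]
opening: 0.499
finger_force: 73.7
```

Call:
step_arm([
  [[0,-30,0],[0,0,0]],
  [[0,-24,0],[0,0,0]],
  [[0,0,0],[0,0,0]],
  [[0,0,0],[0,0,0]],
  [[0,0,0],[0,0,0]],
  [[0,0,0],[0,0,0]],
  [[0,0,0],[0,0,0]],
  [[0,0,0],[0,0,0]],
])

```text
time: 4.88
eef_pos: [0.4887, 0.0105, 0.195]
tcp_rot: [0.824, 0.566, -0.0, -0.0]
contact_force: [-0.5, 0.5, -2.0]
opening: 0.503
finger_force: 73.8
```

Run:
```python
from h import *
im,C=shot('wrist','w3.png');s=readout.get_state();p=s['eef_pos'];Rm=R.from_quat(s['tcp_rot']).as_matrix();print(p,Rm.round(4).tolist(),s['opening'])
# map on plane z=.038 in tool-aligned frame, row=tool x reversed, cols=tool y
t=topmap(im,C,.038,.50,.76,-.12,.18)
cv2.imwrite('pics/t3.png',np.hstack([cv2.resize(im[:300,200:512,::-1],None,fx=1,fy=1),]));
cv2.imwrite('pics/m3.png',t[:,:,::-1])
```

```text
[0.48877237 0.010378   0.19515721] [[0.3593, 0.9332, -0.0003], [0.9332, -0.3593, 0.0001], [-0.0001, -0.0003, -1.0]] 0.502343630421255
```

View pics/m3.png

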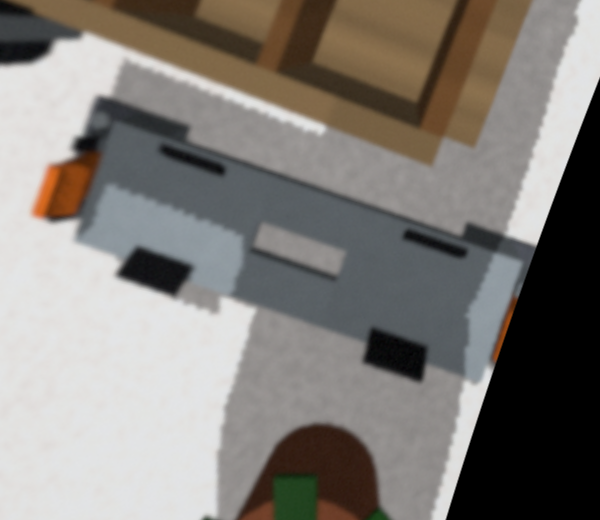

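Plane map at z = 38 mm, 0.5 mm/px: the plate corners are near (112,122), (522,248), (480,382) and (78,241). The slot centre is near (298,249), so the mount is at about (624, 29) with yaw about −18.8°. I refine the edges numerically.

```bash
cat >> h.py <<'E'
def rmap(im,C,z,c,yaw,hu,hv,s=0.0005):
    # rows: v along mount x, cols: u along mount y
    u=np.arange(-hu,hu,s);v=np.arange(-hv,hv,s);V,U=np.meshgrid(v,u,indexing='ij')
    X=c[0]+V*np.cos(yaw)-U*np.sin(yaw);Y=c[1]+V*np.sin(yaw)+U*np.cos(yaw)
    q=proj(C,np.c_[X.ravel(),Y.ravel(),np.full(X.size,z)]).reshape(*X.shape,2).astype(np.float32)
    return cv2.remap(np.ascontiguousarray(im),q[...,0],q[...,1],cv2.INTER_LINEAR)
E
python3 - <<'E'
from h import *
im=cv2.imread('pics/w3.png')[:,:,::-1].copy();C=cam('wrist')
c=(.624,.029);yaw=np.radians(-18.8)
t=rmap(im,C,.038,c,yaw,.13,.05);cv2.imwrite('pics/r3.png',cv2.resize(t[:,:,::-1],None,fx=1.5,fy=1.5))
g=cv2.GaussianBlur(cv2.cvtColor(t,cv2.COLOR_RGB2GRAY),(0,0),2).astype(float)
def edges(p,lo,hi,off):
    d=np.diff(p)
    return [(round((i-off)*.5,1),round(d[i],1)) for i in range(lo,hi) if abs(d[i])>2 and abs(d[i])>=abs(d[i-1]) and abs(d[i])>abs(d[i+1])]
for u0 in(-95,-85,-40,-30,30,40,85):
    k=int((u0+130)*2);print('v edges at u',u0,edges(g[:,k-6:k+6].mean(1),5,194,100))
for u0 in(-12,0,12):
    k=int((u0+130)*2);print('slot v',u0,edges(g[:,k-6:k+6].mean(1),70,130,100))
for v0 in(-4,0,2):
    k=int((v0+50)*2);print('u',v0,edges(g[k-2:k+2].mean(0),5,514,260))
E
```

```text
v edges at u -95 [(-40.5, np.float64(-11.7)), (-31.0, np.float64(6.3)), (0.0, np.float64(6.2)), (33.0, np.float64(9.5))]
v edges at u -85 [(-40.5, np.float64(-11.7)), (-31.0, np.float64(6.2)), (0.5, np.float64(6.6)), (34.0, np.float64(7.5)), (43.0, np.float64(2.5)), (44.0, np.float64(2.4))]
v edges at u -40 [(-33.0, np.float64(-11.0)), (-29.5, np.float64(3.0)), (2.0, np.float64(6.8)), (44.0, np.float64(10.3))]
v edges at u -30 [(-32.5, np.float64(-10.3)), (-29.5, np.float64(3.3)), (3.0, np.float64(5.9)), (35.5, np.float64(2.9)), (44.5, np.float64(8.2))]
v edges at u 30 [(-32.5, np.float64(-10.5)), (-29.0, np.float64(3.0)), (33.5, np.float64(6.4))]
v edges at u 40 [(-32.5, np.float64(-11.0)), (-29.0, np.float64(2.9)), (33.5, np.float64(6.6)), (34.5, np.float64(6.0))]
v edges at u 85 [(-39.5, np.float64(-12.8)), (-30.0, np.float64(7.1)), (34.0, np.float64(6.8))]
slot v -12 [(-6.5, np.float64(6.4)), (6.5, np.float64(-11.2)), (10.0, np.float64(4.9))]
slot v 0 [(-6.5, np.float64(6.3)), (6.5, np.float64(-11.2)), (10.0, np.float64(5.0))]
slot v 12 [(-6.0, np.float64(6.7)), (6.5, np.float64(
[... 210 characters left out ...]
float64(-12.5)), (111.5, np.float64(-13.8))]
u 0 [(-127.0, np.float64(-8.2)), (-112.0, np.float64(-2.8)), (-108.0, np.float64(4.0)), (-102.0, np.float64(2.8)), (-101.0, np.float64(3.0)), (-100.0, np.float64(2.8)), (-21.5, np.float64(7.8)), (22.5, np.float64(-6.0)), (90.5, np.float64(7.2)), (107.5, np.float64(-11.0)), (112.0, np.float64(-16.5))]
u 2 [(-126.5, np.float64(-6.0)), (-112.0, np.float64(-3.0)), (-107.5, np.float64(4.0)), (-101.0, np.float64(5.2)), (-86.0, np.float64(2.2)), (-60.5, np.float64(-2.8)), (-54.0, np.float64(-2.8)), (-50.5, np.float64(2.5)), (-22.0, np.float64(7.8)), (23.5, np.float64(-6.0)), (90.5, np.float64(7.8)), (107.5, np.float64(-11.2)), (112.0, np.float64(-16.5))]
```

View pics/r3.png

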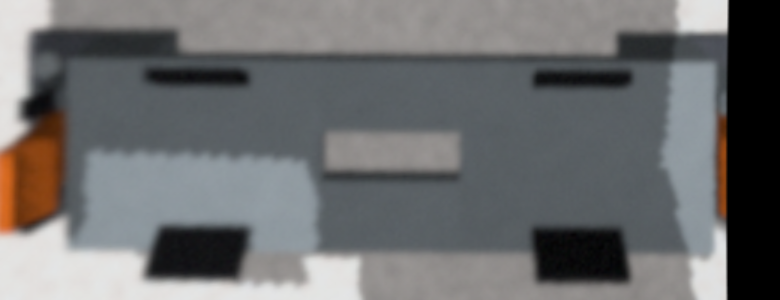

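The edges are consistent with the given sizes: plate width 63.5 mm, slot 16.5 × 45 mm. The mount is at (626.0, 28.6) with yaw −19.0°. I move over it.

Call:
step_arm([
  [[20,3,0],[0,0,0.012]],
  [[27,4,0],[0,0,0.012]],
  [[27,4,0],[0,0,0.012]],
  [[27,4,0],[0,0,0]],
  [[27,4,0],[0,0,0]],
  [[9.6,0.3,0],[0,0,0]],
  [[0,0,0],[0,0,0]],
  [[0,0,0],[0,0,0]],
])

```text
time: 5.6
eef_pos: [0.6261, 0.0293, 0.1947]
tcp_rot: [0.814, 0.58, -0.001, -0.001]
contact_force: [0.2, -0.8, -2.6]
opening: 0.498
finger_force: 73.8
```

Call:
step_arm([
  [[0,0,-20],[0,0,0]],
  [[0,0,-20],[0,0,0]],
  [[0,0,-20],[0,0,0]],
  [[0,0,-20],[0,0,0]],
  [[0,0,-6],[0,0,0]],
  [[0,0,0],[0,0,0]],
  [[0,0,0],[0,0,0]],
  [[0,0,0],[0,0,0]],
])

```text
time: 6.27
eef_pos: [0.6274, 0.0288, 0.1113]
tcp_rot: [0.815, 0.58, 0.001, 0.001]
contact_force: [0.4, -0.0, -2.3]
opening: 0.499
finger_force: 73.8
```

Run:
```python
from h import *
a,C=shot('wrist');s=readout.get_state();Rm=R.from_quat(s['tcp_rot']).as_matrix();print(s['eef_pos'],Rm.round(4)[:,1],s['contact_force'])
b,_=shot('side');e,_=shot('scene')
b=cv2.resize(b[120:250,200:330],(400,400),interpolation=cv2.INTER_CUBIC);e=cv2.resize(e[150:270,200:320],(400,400),interpolation=cv2.INTER_CUBIC)
cv2.imwrite('pics/v4.png',np.hstack([b,e])[:,:,::-1])
cv2.imwrite('pics/w4.png',a[:,:,::-1])
```

```text
[0.62758087 0.02875064 0.11152818] [ 0.9451 -0.3268  0.0034] [-0.09155464 -0.2021832  -2.09894698]
```

View pics/v4.png

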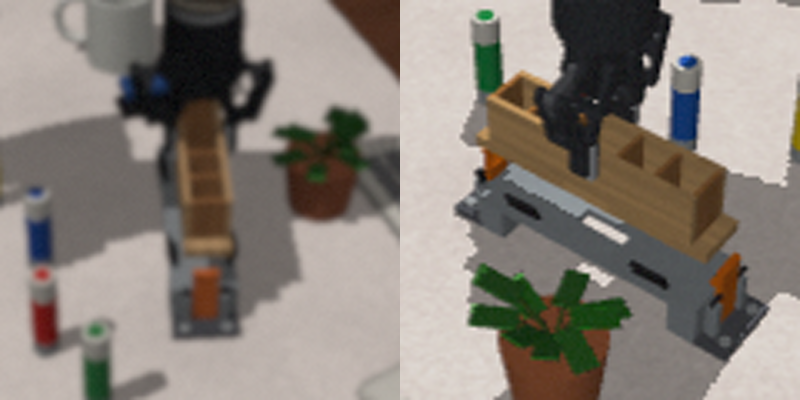

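Both views show the caddy lined up over the mount, between the hooks. I press down in steps and watch the force.

Call:
step_arm([
  [[-0.5,0.5,-7],[0,0,0]],
  [[-0.5,0.5,-7],[0,0,0]],
  [[0,0,-7],[0,0,0]],
  [[0,0,-5],[0,0,0]],
  [[0,0,0],[0,0,0]],
  [[0,0,0],[0,0,0]],
])

```text
time: 6.92
eef_pos: [0.6256, 0.03, 0.0829]
tcp_rot: [0.814, 0.58, 0.0, -0.0]
contact_force: [1.0, 1.2, -2.3]
opening: 0.504
finger_force: 74.0
```

Call:
step_arm([
  [[0,0,-3],[0,0,0]],
  [[0,0,-3],[0,0,0]],
  [[0,0,-2],[0,0,0]],
  [[0,0,0],[0,0,0]],
  [[0,0,0],[0,0,0]],
])

```text
time: 7.33
eef_pos: [0.6266, 0.0297, 0.0771]
tcp_rot: [0.814, 0.58, 0.001, 0.001]
contact_force: [-0.8, 2.6, 5.5]
opening: 0.5
finger_force: 74.8
```

Call:
step_arm([
  [[0,0,-3],[0,0,0]],
  [[0,0,-3],[0,0,0]],
  [[0,0,-2],[0,0,0]],
  [[0,0,0],[0,0,0]],
  [[0,0,0],[0,0,0]],
])

```text
time: 7.75
eef_pos: [0.6271, 0.0298, 0.0691]
tcp_rot: [0.815, 0.58, 0.002, 0.001]
contact_force: [0.3, -0.3, 6.1]
opening: 0.501
finger_force: 75.3
```

Call:
step_arm([
  [[0,0,-2],[0,0,0]],
  [[0,0,-2],[0,0,0]],
  [[0,0,0],[0,0,0]],
  [[0,0,0],[0,0,0]],
])

```text
time: 8.08
eef_pos: [0.6273, 0.0294, 0.0662]
tcp_rot: [0.815, 0.58, 0.002, 0.001]
contact_force: [-2.6, -2.3, 10.0]
opening: 0.506
finger_force: 76.1
```

Run:
```python
from h import *
b,_=shot('side');e,_=shot('scene')
b=cv2.resize(b[120:250,200:330],(400,400),interpolation=cv2.INTER_CUBIC);e=cv2.resize(e[150:270,200:320],(400,400),interpolation=cv2.INTER_CUBIC)
cv2.imwrite('pics/v5.png',np.hstack([b,e])[:,:,::-1])
```

```text
(no output)
```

View pics/v5.png

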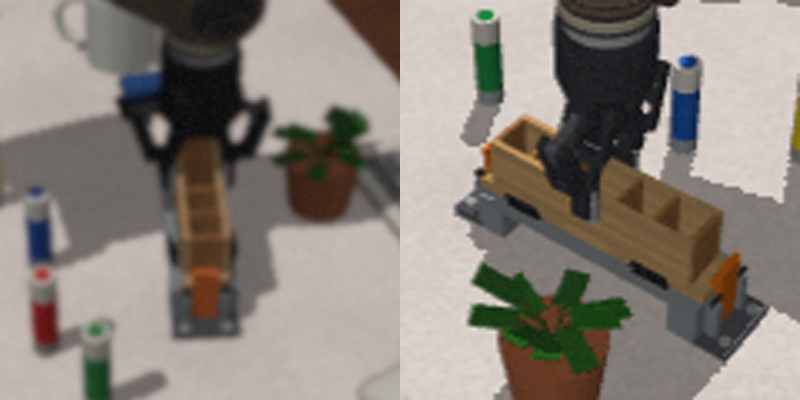

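The caddy is between the hooks and nearly down. I push until it bottoms.

Call:
step_arm([
  [[0,0,-2],[0,0,0]],
  [[0,0,-2],[0,0,0]],
  [[0,0,0],[0,0,0]],
  [[0,0,0],[0,0,0]],
])

```text
time: 8.52
eef_pos: [0.6274, 0.0294, 0.0661]
tcp_rot: [0.815, 0.58, 0.001, 0.0]
contact_force: [-10.8, -1.9, 26.8]
opening: 0.501
finger_force: 78.0
```

Call:
step_arm([
  [[0,0,-2],[0,0,0]],
  [[0,0,0],[0,0,0]],
  [[0,0,0],[0,0,0]],
  [[0,0,0],[0,0,0]],
])

```text
time: 8.85
eef_pos: [0.6274, 0.0294, 0.0661]
tcp_rot: [0.815, 0.58, 0.001, 0.0]
contact_force: [-16.2, -2.0, 36.6]
opening: 0.5
finger_force: 79.0
```

Bottomed rigidly at z = 66 mm, which is the expected home height. I release, rise and look.

Call:
step_arm([
  [[0,0,3],[0,0,0]],
  [[0,0,2],[0,0,0]],
  [[0,0,0],[0,0,0]],
])

```text
time: 9.1
eef_pos: [0.6273, 0.0295, 0.0662]
tcp_rot: [0.815, 0.58, 0.002, 0.001]
contact_force: [-4.3, -0.8, 14.4]
opening: 0.497
finger_force: 76.5
```

Call:
step_arm([
  [[0,0,0],[0,0,0]],
  [[0,0,0],[0,0,0]],
  [[0,0,0],[0,0,0]],
  [[0,0,0],[0,0,0]],
  [[0,0,20],[0,0,0]],
  [[0,0,30],[0,0,0]],
  [[0,0,35],[0,0,0]],
  [[0,0,35],[0,0,0]],
], fingers=1)

```text
time: 9.77
eef_pos: [0.6244, 0.03, 0.1818]
tcp_rot: [0.814, 0.58, -0.001, -0.001]
contact_force: [0.3, -0.0, 0.5]
opening: 1.003
finger_force: 0.0
```

Call:
step_arm([
  [[0,0,35],[0,0,0]],
  [[0,0,30],[0,0,0]],
  [[0,0,0],[0,0,0]],
  [[0,0,0],[0,0,0]],
  [[0,0,0],[0,0,0]],
])

```text
time: 10.18
eef_pos: [0.6248, 0.03, 0.2459]
tcp_rot: [0.815, 0.58, -0.001, -0.001]
contact_force: [0.2, -0.3, -0.1]
opening: 0.998
finger_force: 0.0
```

Run:
```python
from h import *
im,C=shot('wrist','w6.png');s=readout.get_state();p=s['eef_pos'];Rm=R.from_quat(s['tcp_rot']).as_matrix();print(p,Rm.round(4)[:,1],s['contact_force'],s['opening'])
t=rmap(im,C,.093,(.626,.029),np.radians(-19),.13,.05)
o=rmap(im,C,.048,(.626,.029),np.radians(-19),.13,.05)
cv2.imwrite('pics/r6.png',cv2.resize(np.vstack([t,o])[:,:,::-1],None,fx=1.5,fy=1.5))
```

```text
[0.62438485 0.02998498 0.24478744] [ 0.945  -0.3269 -0.004 ] [ 0.23529537  0.33101984 -0.20773891] 0.9968863071004267
```

View pics/r6.png

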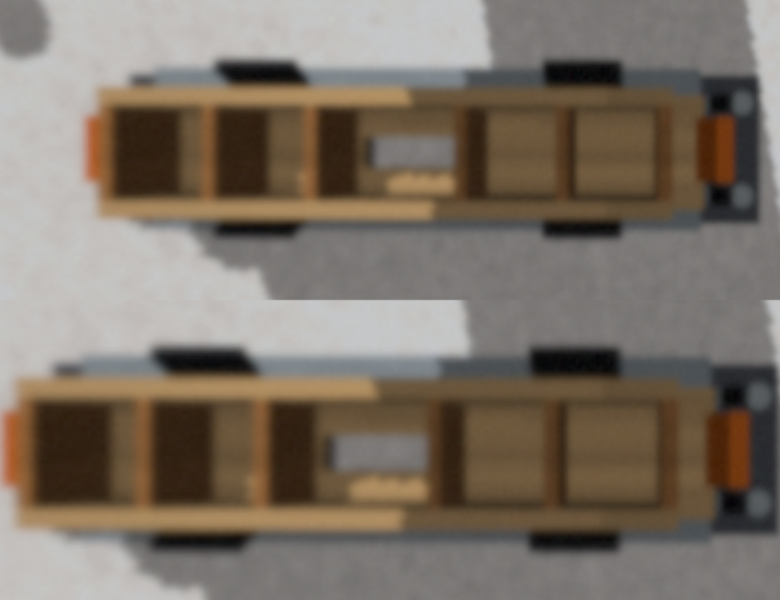

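The caddy is home, with both hooks upright over the lips. Rim centre measures (626.3, 26.8). I shift so that the camera sits directly over the bay, and look at the slot without parallax.

Call:
step_arm([
  [[-8,-26,0],[0,0,0]],
  [[-8,-26,0],[0,0,0]],
  [[-8,-26,0],[0,0,0]],
  [[0,0,0],[0,0,0]],
  [[0,0,0],[0,0,0]],
  [[0,0,0],[0,0,0]],
  [[0,0,0],[0,0,0]],
  [[0,0,0],[0,0,0]],
])

```text
time: 10.9
eef_pos: [0.6015, -0.0472, 0.2467]
tcp_rot: [0.814, 0.581, -0.0, -0.0]
contact_force: [-0.3, 0.5, -0.4]
opening: 1.001
finger_force: 0.0
```

```bash
cat >> h.py <<'E'
def edges(p,x0,s=.5,th=2):
    d=np.diff(p)
    return [(round(x0+(i+.5)*s,1),round(d[i],1)) for i in range(2,len(d)-2) if abs(d[i])>th and abs(d[i])>=abs(d[i-1]) and abs(d[i])>abs(d[i+1])]
E
python3 - <<'E'
from h import *
out=[]
for k in range(2):
    im,C=shot('wrist',f'w7{k}.png');s=readout.get_state();p=s['eef_pos'];Rm=R.from_quat(s['tcp_rot']).as_matrix();print(p,C[2],Rm.round(4)[:,2])
    for z in(.093,.048):
        t=rmap(im,C,z,(.626,.029),np.radians(-19),.13,.05);out.append(t)
        g=cv2.GaussianBlur(cv2.cvtColor(t,cv2.COLOR_RGB2GRAY),(0,0),1.2).astype(float)
        if z==.093:
            for v0 in(-6,1,6): print('rim u',v0,edges(g[int((v0+50)*2)-3:int((v0+50)*2)+3].mean(0),-130,th=6))
            for u0 in(-60,60): print('rim v',u0,edges(g[:,int((u0+130)*2)-4:int((u0+130)*2)+4].mean(1),-50,th=5))
        else:
            for v0 in(0,2): print('slot u',v0,edges(g[int((v0+50)*2)-2:int((v0+50)*2)+2,190:330].mean(0),-35,th=4))
            for u0 in(-12,-6,6): print('slot v',u0,edges(g[:,int((u0+130)*2)-4:int((u0+130)*2)+4].mean(1),-50,th=4))
cv2.imwrite('pics/r7.png',cv2.resize(np.vstack(out[:2])[:,:,::-1],None,fx=1.5,fy=1.5))
E
```

```text
[ 0.60156649 -0.04715092  0.24690639] [0.6279742  0.02870561 0.38943973] [-6.e-04  3.e-04 -1.e+00]
rim u -6 [(-108.2, np.float64(-9.7)), (-103.2, np.float64(-7.2)), (-92.8, np.float64(-8.2)), (-80.8, np.float64(7.0)), (-58.8, np.float64(-8.5)), (-51.8, np.float64(7.5)), (-21.8, np.float64(8.2)), (18.8, np.float64(-8.5)), (48.2, np.float64(-9.8)), (77.8, np.float64(-9.7)), (88.8, np.float64(10.3)), (94.8, np.float64(-24.0))]
rim u 1 [(-108.2, np.float64(-9.8)), (-103.2, np.float64(-6.5)), (-92.8, np.float64(-8.0)), (-80.8, np.float64(6.3)), (-58.8, np.float64(-9.0)), (-51.8, np.float64(7.0)), (-21.8, np.float64(7.3)), (-19.2, np.float64(6.8)), (18.2, np.float64(-8.0)), (48.2, np.float64(-8.5)), (77.8, np.float64(-9.3)), (88.8, np.float64(10.3)), (94.8, np.float64(-23.3))]
rim u 6 [(-108.2, np.float64(-9.5)), (-103.2, np.float64(-6.7)), (-92.8, np.float64(-8.2)), (-80.8, np.float64(6.8)), (-58.2, np.float64(-8.7)), (-51.2, np.float64(7.5)), (-21.8, np.float64(7.5)), (18.8, np.float64(-8.2)), (48.2, np.float64(-9.3)), (77.8, np.float64(-9.3)), (88.8, np.float64(10.2)), (94.8, np.float64
[... 2114 characters left out ...]
64(-16.5)), (29.2, np.float64(12.2))]
rim v 60 [(-29.2, np.float64(-15.1)), (-21.2, np.float64(10.6)), (17.2, np.float64(5.1)), (23.8, np.float64(-11.5)), (29.8, np.float64(14.4))]
slot u 0 [(-25.2, np.float64(7.0)), (-22.8, np.float64(5.8)), (17.8, np.float64(-5.0)), (18.8, np.float64(-4.8)), (21.2, np.float64(-7.2))]
slot u 2 [(-25.2, np.float64(7.0)), (-24.2, np.float64(6.0)), (-22.8, np.float64(5.8)), (21.2, np.float64(-7.2))]
slot v -12 [(-30.8, np.float64(-12.9)), (30.8, np.float64(4.8))]
slot v -6 [(-31.2, np.float64(-4.9)), (19.2, np.float64(4.2)), (30.8, np.float64(4.8))]
slot v 6 [(-30.8, np.float64(-5.8)), (16.2, np.float64(-4.4)), (19.8, np.float64(4.4)), (30.8, np.float64(4.5))]
```

View pics/r7.png

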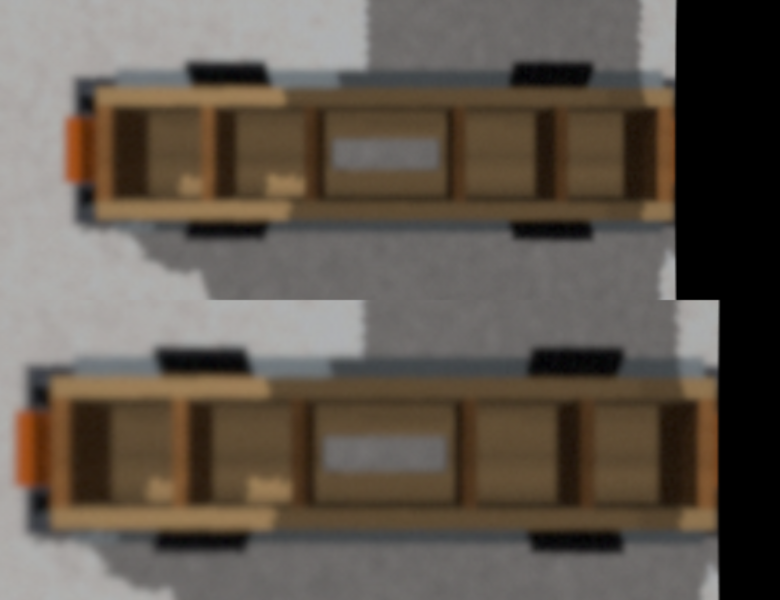

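Rim and slot agree: the caddy centre is at (626.4, 26.8) with yaw −19.1°, and the slot measures 42 mm. Now I go to the key.

Call:
step_arm([
  [[-11,-35,0],[0,0,0.066]],
  [[-11,-35,0],[0,0,0.066]],
  [[-11,-35,0],[0,0,0.066]],
  [[-11,-35,0],[0,0,0.066]],
  [[-11,-35,0],[0,0,0.066]],
  [[-11,-35,0],[0,0,0]],
  [[-11,-35,0],[0,0,0]],
  [[-11,-35,0],[0,0,0]],
])

```text
time: 11.67
eef_pos: [0.5131, -0.3293, 0.2476]
tcp_rot: [0.708, 0.706, 0.0, 0.0]
contact_force: [-0.1, -0.0, -0.4]
opening: 1.001
finger_force: 0.0
```

Call:
step_arm([
  [[-11,-35,0],[0,0,0]],
  [[-11,-35,0],[0,0,0]],
  [[0,0,0],[0,0,0]],
  [[0,0,0],[0,0,0]],
  [[0,0,0],[0,0,0]],
  [[0,0,0],[0,0,0]],
  [[0,0,0],[0,0,0]],
])

```text
time: 12.25
eef_pos: [0.4922, -0.3967, 0.2474]
tcp_rot: [0.707, 0.707, 0.0, -0.0]
contact_force: [0.4, -0.1, 0.3]
opening: 1.001
finger_force: 0.0
```

```bash
cat >> h.py <<'E'
def handle(im,C,z):
    h=cv2.cvtColor(np.ascontiguousarray(im),cv2.COLOR_RGB2HSV)
    m=cv2.inRange(h,np.array([0,150,60]),np.array([5,255,255]))|cv2.inRange(h,np.array([173,150,60]),np.array([180,255,255]))
    n,l,s,c=cv2.connectedComponentsWithStats(m);i=1+s[1:,4].argmax()
    k=cv2.findContours((l==i).astype(np.uint8),cv2.RETR_EXTERNAL,cv2.CHAIN_APPROX_NONE)[0][0].reshape(-1,2)
    r=cv2.minAreaRect((onz(C,k,z)[:,:2]*1000).astype(np.float32));return s[i],r
E
python3 - <<'E'
from h import *
for k in range(2):
    im,C=shot('wrist',f'w8{k}.png');s=readout.get_state();print(s['eef_pos'],C[2],R.from_quat(s['tcp_rot']).as_matrix()[:,1])
    print(handle(im,C,.123))
h=cv2.cvtColor(im,cv2.COLOR_RGB2HSV);m=cv2.inRange(h,np.array([105,120,40]),np.array([125,255,255]))
n,l,st,c=cv2.connectedComponentsWithStats(m);i=1+st[1:,4].argmax();ys,xs=np.where(l==i)
print(st[i],cv2.minAreaRect((onz(C,np.c_[xs,ys],.036)[:,:2]*1000).astype(np.float32)))
E
```

```text
[ 0.49217675 -0.39675394  0.24744913] [ 0.49222698 -0.31636326  0.39016598] [ 9.99999520e-01 -9.73587350e-04  1.10927715e-04]
(array([244,  82,  17,  61, 820], dtype=int32), ((490.2981262207031, -325.6348876953125), (13.61362075805664, 55.00685119628906), 4.310047149658203))
[ 0.49210756 -0.39692745  0.24745583] [ 0.49218817 -0.31642448  0.39020684] [ 9.99999299e-01 -1.17760110e-03  1.23618707e-04]
(array([244,  82,  17,  61, 824], dtype=int32), ((490.3334655761719, -325.6217346191406), (13.642643928527832, 55.271976470947266), 4.756948947906494))
[259  82  21  54 955] ((510.41876220703125, -324.2902526855469), (22.634939193725586, 63.30101013183594), 4.49102783203125)
```

Handle is at (490.3, −325.6), size 55 × 13.6 mm, yaw +4.5°, and agrees with the two-view fix. I grasp it.

Call:
step_arm([
  [[-0.8,24,0],[0,0,0.04]],
  [[-0.5,24,0],[0,0,0.039]],
  [[-0.5,23.2,0],[0,0,0]],
  [[0,0,-30],[0,0,0]],
  [[0,0,-30],[0,0,0]],
  [[0,0,-30],[0,0,0]],
  [[0,0,0],[0,0,0]],
  [[0,0,0],[0,0,0]],
])

```text
time: 13.02
eef_pos: [0.489, -0.3254, 0.1558]
tcp_rot: [0.679, 0.734, 0.0, -0.002]
contact_force: [1.0, 0.1, 0.1]
opening: 1.0
finger_force: 0.0
```

Call:
step_arm([
  [[0,0,-20],[0,0,0]],
  [[0,0,-20],[0,0,0]],
  [[0,0,-20],[0,0,0]],
  [[0,0,-4],[0,0,0]],
  [[0,0,0],[0,0,0]],
  [[0,0,0],[0,0,0]],
  [[0,0,0],[0,0,0]],
])

```text
time: 13.6
eef_pos: [0.491, -0.3281, 0.096]
tcp_rot: [0.68, 0.733, -0.0, 0.002]
contact_force: [0.6, -0.7, -0.5]
opening: 0.996
finger_force: 0.0
```

Call:
step_arm([
  [[0,0,-3],[0,0,0]],
  [[0,0,0],[0,0,0]],
  [[0,0,0],[0,0,0]],
  [[0,0,0],[0,0,0]],
])

```text
time: 13.93
eef_pos: [0.4898, -0.327, 0.0907]
tcp_rot: [0.68, 0.733, -0.0, 0.0]
contact_force: [-0.4, -0.1, -0.6]
opening: 1.003
finger_force: 0.0
```

Call:
step_arm([
  [[0,0,0],[0,0,0]],
  [[0,0,0],[0,0,0]],
])

```text
time: 14.1
eef_pos: [0.4897, -0.3269, 0.0904]
tcp_rot: [0.68, 0.733, 0.0, -0.0]
contact_force: [0.3, 0.1, 0.0]
opening: 1.003
finger_force: 0.0
```

Call:
step_arm([
  [[0.5,1.3,2],[0,0,0]],
  [[0,0,0],[0,0,0]],
  [[0,0,0],[0,0,0]],
])

```text
time: 14.35
eef_pos: [0.4903, -0.3256, 0.0925]
tcp_rot: [0.68, 0.733, 0.0, 0.0]
contact_force: [0.6, -0.3, -0.7]
opening: 0.999
finger_force: 0.0
```

Call:
step_arm([
  [[0,0,0],[0,0,0]],
  [[0,0,0],[0,0,0]],
  [[0,0,0],[0,0,0]],
  [[0,0,0],[0,0,0]],
  [[0,0,0],[0,0,0]],
  [[0,0,0],[0,0,0]],
  [[0,0,0],[0,0,0]],
  [[0,0,0],[0,0,0]],
], fingers=-1, grip_force=60)

```text
time: 15.02
eef_pos: [0.4902, -0.3257, 0.0924]
tcp_rot: [0.68, 0.733, -0.0, 0.0]
contact_force: [-0.4, 0.2, 0.3]
opening: 0.155
finger_force: 59.1
```

Call:
step_arm([
  [[0,0,0],[0,0,0]],
  [[0,0,0],[0,0,0]],
  [[0,0,0],[0,0,0]],
  [[0,0,0],[0,0,0]],
])

```text
time: 15.35
eef_pos: [0.4902, -0.3257, 0.0924]
tcp_rot: [0.68, 0.733, -0.0, 0.0]
contact_force: [-1.3, -0.2, 1.0]
opening: 0.151
finger_force: 59.1
```

Call:
step_arm([
  [[0,0,8],[0,0,0]],
  [[0,0,15],[0,0,0]],
  [[0,0,20],[0,0,0]],
  [[0,0,25],[0,0,0]],
  [[0,0,30],[0,0,0]],
  [[0,0,22],[0,0,0]],
  [[0,0,0],[0,0,0]],
  [[0,0,0],[0,0,0]],
])

```text
time: 16.02
eef_pos: [0.4908, -0.3261, 0.2143]
tcp_rot: [0.68, 0.733, 0.0, 0.002]
contact_force: [0.1, -0.1, -1.7]
opening: 0.151
finger_force: 58.8
```

Call:
step_arm([
  [[7,17,0],[0,0,-0.041]],
  [[13,34,0],[0,0,-0.041]],
  [[13,34,0],[0,0,-0.041]],
  [[13,34,0],[0,0,-0.041]],
  [[13,34,0],[0,0,-0.041]],
  [[13,34,0],[0,0,-0.041]],
  [[13,34,0],[0,0,-0.041]],
  [[13,34,0],[0,0,-0.041]],
])

```text
time: 16.68
eef_pos: [0.5871, -0.0685, 0.2096]
tcp_rot: [0.791, 0.612, -0.001, -0.002]
contact_force: [0.4, -0.4, -1.6]
opening: 0.157
finger_force: 58.8
```

Call:
step_arm([
  [[13,34,0],[0,0,-0.041]],
  [[13,34,0],[0,0,-0.04]],
  [[12,29,0],[0,0,0]],
  [[0,0,0],[0,0,0]],
  [[0,0,0],[0,0,0]],
  [[0,0,0],[0,0,0]],
  [[0,0,0],[0,0,0]],
  [[0,0,0],[0,0,0]],
])

```text
time: 17.35
eef_pos: [0.6256, 0.0251, 0.2117]
tcp_rot: [0.815, 0.579, -0.0, -0.0]
contact_force: [-0.2, -0.3, -0.8]
opening: 0.153
finger_force: 58.8
```

Run:
```python
from h import *
im,C=shot('wrist','w9.png');s=readout.get_state();p=s['eef_pos'];Rm=R.from_quat(s['tcp_rot']).as_matrix();print(p,np.degrees(np.arctan2(Rm[1,1],Rm[0,1])),Rm[:,2].round(4),s['opening'])
try:
    st,r=handle(im,C,p[2]-.0864+.117);print(st,r)
    c=np.array([*r[0],0])/1000-p;print((c@Rm)*1000)
except Exception as e: print(e)
for n in('scene','side'):
    im,C=shot(n,n+'9.png')
    h=cv2.cvtColor(im,cv2.COLOR_RGB2HSV);m=cv2.inRange(h,np.array([0,150,60]),np.array([5,255,255]));a,l,st,c=cv2.connectedComponentsWithStats(m)
    print(n,[(c[i].round(1).tolist(),st[i].tolist()) for i in range(1,a) if st[i,4]>10 and st[i,1]>100],proj(C,[p+[0,0,.0196],p+[0,0,-.0864]]).round(1).tolist())
```

```text
[0.62579831 0.02511118 0.21198739] -19.18624497416666 [-7.e-04 -0.e+00 -1.e+00] 0.1533482061992397
[ 241  208   30  115 3143] ((627.3825073242188, 29.563602447509766), (63.2811393737793, 14.050143241882324), 70.8463363647461)
[4.77992594e+00 1.64799753e-01 2.11986117e+02]
scene [([266.0, 161.0], [262, 155, 9, 13, 85]), ([253.7, 172.1], [251, 164, 7, 15, 81])] [[259.8, 158.6], [259.7, 192.6]]
side [([265.7, 138.4], [263, 131, 6, 16, 65]), ([444.2, 180.1], [376, 155, 136, 50, 963]), ([214.3, 225.1], [212, 219, 6, 13, 60])] [[265.4, 138.3], [264.5, 167.8]]
```

Call:
step_arm([
  [[0.6,1.7,-15],[0,0,0]],
  [[0,0,-20],[0,0,0]],
  [[0,0,-15],[0,0,0]],
  [[0,0,0],[0,0,0]],
  [[0,0,0],[0,0,0]],
  [[0,0,0],[0,0,0]],
])

```text
time: 18.0
eef_pos: [0.6275, 0.0277, 0.1635]
tcp_rot: [0.815, 0.58, 0.001, 0.001]
contact_force: [0.3, 0.3, -0.1]
opening: 0.15
finger_force: 58.7
```

Call:
step_arm([
  [[0,0,-8],[0,0,0]],
  [[0,0,-8],[0,0,0]],
  [[0,0,-7],[0,0,0]],
  [[0,0,0],[0,0,0]],
  [[0,0,0],[0,0,0]],
  [[0,0,0],[0,0,0]],
  [[0,0,0],[0,0,0]],
])

```text
time: 18.58
eef_pos: [0.6271, 0.0281, 0.1397]
tcp_rot: [0.815, 0.58, 0.0, 0.0]
contact_force: [0.0, -0.2, -0.9]
opening: 0.154
finger_force: 58.8
```

Call:
step_arm([
  [[-0.4,-1.1,-2],[0,0,0]],
  [[0,0,-3],[0,0,0]],
  [[0,0,-2],[0,0,0]],
  [[0,0,-2],[0,0,0]],
  [[0,0,0],[0,0,0]],
  [[0,0,0],[0,0,0]],
])

```text
time: 19.08
eef_pos: [0.6262, 0.027, 0.13]
tcp_rot: [0.815, 0.58, -0.0, -0.0]
contact_force: [0.5, 0.2, 0.1]
opening: 0.154
finger_force: 58.8
```

Call:
step_arm([
  [[0,0,-3],[0,0,0]],
  [[0,0,-2],[0,0,0]],
  [[0,0,0],[0,0,0]],
  [[0,0,0],[0,0,0]],
])

```text
time: 19.42
eef_pos: [0.6262, 0.027, 0.125]
tcp_rot: [0.815, 0.58, -0.0, -0.0]
contact_force: [0.1, 0.1, -1.2]
opening: 0.145
finger_force: 58.8
```

Below floor height with no contact force, so the head is in the slot. I continue to the collar.

Call:
step_arm([
  [[0,0,-3],[0,0,0]],
  [[0,0,-3],[0,0,0]],
  [[0,0,-3],[0,0,0]],
  [[0,0,-3],[0,0,0]],
  [[0,0,-3],[0,0,0]],
  [[0,0,0],[0,0,0]],
  [[0,0,0],[0,0,0]],
])

```text
time: 20.0
eef_pos: [0.6261, 0.027, 0.1099]
tcp_rot: [0.815, 0.58, -0.0, -0.0]
contact_force: [-0.8, 0.4, -1.1]
opening: 0.155
finger_force: 58.8
```

Call:
step_arm([
  [[0,0,-3],[0,0,0]],
  [[0,0,-2],[0,0,0]],
  [[0,0,-2],[0,0,0]],
  [[0,0,0],[0,0,0]],
  [[0,0,0],[0,0,0]],
])

```text
time: 20.42
eef_pos: [0.6267, 0.027, 0.1044]
tcp_rot: [0.814, 0.58, 0.0, 0.0]
contact_force: [-2.1, -0.2, 5.9]
opening: 0.158
finger_force: 59.5
```

The collar touches at exactly the predicted height. Now the quarter turn.

Call:
step_arm([
  [[0,0,1],[0,0,0]],
  [[0,0,0],[0,0,0.05]],
  [[0,0,0],[0,0,0.1]],
  [[0,0,0],[0,0,0.1]],
  [[0,0,0],[0,0,0.1]],
  [[0,0,0],[0,0,0.1]],
  [[0,0,0],[0,0,0.1]],
  [[0,0,0],[0,0,0.1]],
])

```text
time: 21.08
eef_pos: [0.6268, 0.0269, 0.1044]
tcp_rot: [0.585, 0.811, 0.0, 0.001]
contact_force: [0.1, -0.1, 1.4]
opening: 0.151
finger_force: 59.1
```

Call:
step_arm([
  [[0,0,0],[0,0,0.1]],
  [[0,0,0],[0,0,0.1]],
  [[0,0,0],[0,0,0.1]],
  [[0,0,0],[0,0,0.1]],
  [[0,0,0],[0,0,0.1]],
  [[0,0,0],[0,0,0.1]],
  [[0,0,0],[0,0,0.1]],
  [[0,0,0],[0,0,0.1]],
])

```text
time: 21.75
eef_pos: [0.6269, 0.027, 0.1044]
tcp_rot: [0.223, 0.975, 0.0, 0.001]
contact_force: [-1.1, 0.1, 1.2]
opening: 0.155
finger_force: 59.1
```

Call:
step_arm([
  [[0,0,0],[0,0,0.1]],
  [[0,0,0],[0,0,0.021]],
  [[0,0,0],[0,0,0]],
  [[0,0,0],[0,0,0]],
  [[0,0,0],[0,0,0]],
  [[0,0,0],[0,0,0]],
])

```text
time: 22.25
eef_pos: [0.6267, 0.027, 0.1044]
tcp_rot: [0.166, 0.986, 0.0, 0.0]
contact_force: [1.3, -0.4, -0.1]
opening: 0.151
finger_force: 59.0
```

Run:
```python
from h import *
s=readout.get_state();p=s['eef_pos'];Rm=R.from_quat(s['tcp_rot']).as_matrix();print(p,np.degrees(np.arctan2(Rm[1,1],Rm[0,1])),s['contact_force'],s['wrist_torque'],s['qpos'])
```

```text
[0.62670377 0.02697324 0.10440402] 70.87515793757439 [ 1.27648603 -0.39869103 -0.0628016 ] [ 0.01230782 -0.21377392 -0.06527865] [-1.18573861e-01  3.11999785e-01  1.79090138e+00  9.55460065e-05
  1.03775822e+00 -1.35562711e+00]
```

The turn is 90° with no resistance. I release, rise, rotate back and look over the markers.

Call:
step_arm([
  [[0,0,0],[0,0,0]],
  [[0,0,0],[0,0,0]],
  [[0,0,0],[0,0,0]],
  [[0,0,5],[0,0,0]],
  [[0,0,20],[0,0,0]],
  [[0,0,30],[0,0,0]],
  [[0,0,30],[0,0,0]],
  [[0,0,30],[0,0,0]],
], fingers=1)

```text
time: 22.92
eef_pos: [0.6259, 0.027, 0.2205]
tcp_rot: [0.166, 0.986, -0.0, -0.001]
contact_force: [0.3, 0.6, 0.6]
opening: 1.005
finger_force: 0.0
```

Call:
step_arm([
  [[-20,-8,20],[0,0,-0.12]],
  [[-25,-10,10],[0,0,-0.12]],
  [[-25,-10,0],[0,0,-0.12]],
  [[-25,-10,0],[0,0,-0.12]],
  [[-25,-10,0],[0,0,-0.12]],
  [[-25,-10,0],[0,0,-0.12]],
  [[-20,-10,0],[0,0,-0.12]],
  [[-15,-10,0],[0,0,-0.12]],
])

```text
time: 23.58
eef_pos: [0.4447, -0.0512, 0.2495]
tcp_rot: [0.605, 0.796, -0.0, 0.0]
contact_force: [-0.1, 0.2, 1.3]
opening: 1.002
finger_force: 0.0
```

Call:
step_arm([
  [[-5,-5,0],[0,0,-0.12]],
  [[0,0,0],[0,0,-0.12]],
  [[0,0,0],[0,0,-0.12]],
  [[0,0,0],[0,0,-0.12]],
  [[0,0,0],[0,0,-0.12]],
  [[0,0,0],[0,0,-0.011]],
  [[0,0,0],[0,0,0]],
  [[0,0,0],[0,0,0]],
])

```text
time: 24.25
eef_pos: [0.4413, -0.056, 0.2495]
tcp_rot: [0.814, 0.581, 0.0, 0.0]
contact_force: [0.1, -0.2, -0.9]
opening: 0.998
finger_force: 0.0
```

Call:
step_arm([
  [[0,0,0],[0,0,0]],
  [[0,0,0],[0,0,0]],
  [[0,0,0],[0,0,0]],
])

```text
time: 24.5
eef_pos: [0.4414, -0.056, 0.2493]
tcp_rot: [0.814, 0.58, -0.0, -0.0]
contact_force: [-0.9, 0.4, 0.1]
opening: 1.001
finger_force: 0.0
```

```bash
cat >> h.py <<'E'
COL={'red':([0,150,60],[5,255,255]),'blue':([105,130,50],[125,255,255]),'green':([62,100,40],[88,255,255]),'yellow':([23,130,90],[33,255,255])}
E
python3 - <<'E'
from h import *
im,C=shot('wrist','w10.png');s=readout.get_state();p=s['eef_pos'];Rm=R.from_quat(s['tcp_rot']).as_matrix();print(p,np.degrees(np.arctan2(Rm[1,1],Rm[0,1])),C[2])
for k,(a,b) in COL.items():
    B,_=blobs(im,a,b,8)
    print(k,[(c.tolist(),st.tolist(),(onz(C,[c],.095)[0,:2]*1000).round(1).tolist()) for c,st in B])
si,CS=shot('scene','s10.png')
for k,(a,b) in COL.items():
    B,_=blobs(si,a,b,40);print('scene',k,[(c.tolist(),(onz(CS,[c],.034)[0,:2]*1000).round().tolist()) for c,st in B if 130<c[1]<260 and 140<c[0]<430])
E
```

```text
[ 0.44138139 -0.05597584  0.24930369] -19.04404980968936 [0.46775231 0.01993671 0.39206583]
red [([425.9, 35.5], [394, 26, 65, 20, 938], [650.0, 27.5]), ([251.9, 176.9], [246, 172, 12, 11, 108], [438.5, -53.9])]
blue [([246.3, 68.9], [240, 62, 14, 15, 167], [470.1, 53.6]), ([330.5, 311.3], [313, 293, 36, 37, 718], [477.2, -265.8])]
green [([279.1, 214.2], [277, 206, 8, 16, 38], [453.8, -106.9]), ([290.2, 235.0], [285, 231, 11, 9, 84], [458.3, -137.2])]
yellow []
scene red [([254.0, 171.1], [436.0, -53.0]), ([260.0, 193.8], [531.0, -3.0])]
scene blue [([167.3, 169.0], [507.0, -313.0]), ([285.1, 184.2], [468.0, 54.0]), ([339.0, 259.4], [701.0, 248.0])]
scene green [([226.3, 169.8], [456.0, -136.0])]
scene yellow [([322.0, 187.6], [450.0, 161.0])]
```

View pics/w10.png

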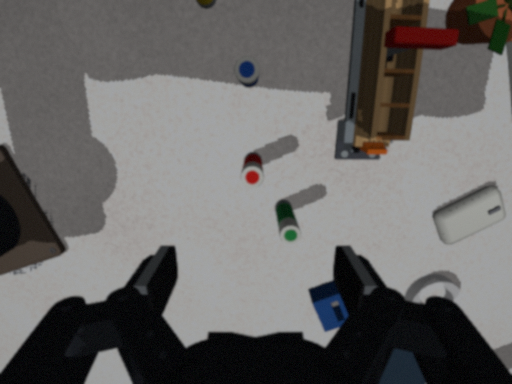

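View: the key handle lies across the caddy. The marker dots are at red (252,177), blue (247,69) and green (290,235), with yellow at (206,2). I grasp green first.

Call:
step_arm([
  [[6,-27,0],[0,0,0]],
  [[6,-27,0],[0,0,0]],
  [[5,-27,0],[0,0,0]],
  [[0,0,-30],[0,0,0]],
  [[0,0,-30],[0,0,0]],
  [[0,0,-30],[0,0,0]],
  [[0,0,-20],[0,0,0]],
  [[0,0,0],[0,0,0]],
])

```text
time: 25.27
eef_pos: [0.4551, -0.1354, 0.1341]
tcp_rot: [0.815, 0.58, -0.002, -0.005]
contact_force: [-0.9, 1.1, -0.1]
opening: 0.998
finger_force: 0.0
```

Call:
step_arm([
  [[0,0,-20],[0,0,0]],
  [[0,0,-20],[0,0,0]],
  [[0,0,-20],[0,0,0]],
  [[0,0,-20],[0,0,0]],
  [[0,0,-3],[0,0,0]],
  [[0,0,0],[0,0,0]],
  [[0,0,0],[0,0,0]],
  [[0,0,0],[0,0,0]],
])

```text
time: 25.93
eef_pos: [0.4598, -0.1378, 0.0583]
tcp_rot: [0.814, 0.58, 0.001, 0.002]
contact_force: [1.0, 0.1, -0.5]
opening: 0.998
finger_force: 0.0
```

Call:
step_arm([
  [[0,0,0],[0,0,0]],
  [[0,0,0],[0,0,0]],
  [[0,0,0],[0,0,0]],
])

```text
time: 26.18
eef_pos: [0.4589, -0.1373, 0.0572]
tcp_rot: [0.815, 0.58, 0.0, 0.001]
contact_force: [0.2, 0.5, -0.1]
opening: 1.001
finger_force: 0.0
```

Call:
step_arm([
  [[0,0,0],[0,0,0]],
  [[0,0,0],[0,0,0]],
  [[0,0,0],[0,0,0]],
  [[0,0,0],[0,0,0]],
  [[0,0,0],[0,0,0]],
  [[0,0,0],[0,0,0]],
  [[0,0,0],[0,0,0]],
  [[0,0,0],[0,0,0]],
], fingers=-1, grip_force=40)

```text
time: 26.85
eef_pos: [0.4584, -0.1371, 0.0564]
tcp_rot: [0.815, 0.58, 0.0, 0.0]
contact_force: [0.1, -0.1, 0.2]
opening: 0.294
finger_force: 39.3
```

Call:
step_arm([
  [[0,0,0],[0,0,0]],
  [[0,0,10],[0,0,0]],
  [[0,0,30],[0,0,0]],
  [[0,0,30],[0,0,0]],
  [[0,0,30],[0,0,0]],
  [[0,0,30],[0,0,0]],
  [[0,0,30],[0,0,0]],
  [[0,0,15],[0,0,0]],
])

```text
time: 27.52
eef_pos: [0.4596, -0.1376, 0.2363]
tcp_rot: [0.814, 0.58, 0.001, 0.003]
contact_force: [0.8, -0.4, -1.0]
opening: 0.288
finger_force: 39.4
```

```bash
cat >> h.py <<'E'
def dot(col,dz):
    import time
    im,C=shot('wrist');s=readout.get_state();p=s['eef_pos'];Rm=R.from_quat(s['tcp_rot']).as_matrix()
    print(p.round(4),np.degrees(np.arctan2(Rm[1,1],Rm[0,1])).round(2),s['opening'].round(3))
    B,_=blobs(im,*COL[col],30)
    for c,st in B: print(c,st.tolist(),((onz(C,[c],p[2]+dz)[0]-p)@Rm*1000).round(1))
E
python3 -c "
from h import *
dot('green',.039)"
```

```text
Traceback (most recent call last):
  File "h.py", line 55, in dot
    print(p.round(4),np.degrees(np.arctan2(Rm[1,1],Rm[0,1])).round(2),s['opening'].round(3))
                                                                      ^^^^^^^^^^^^^^^^^^
AttributeError: 'float' object has no attribute 'round'
```

Call:
step_arm([
  [[20,13,0],[0,0,0]],
  [[30,19.5,0],[0,0,0]],
  [[30,19.5,0],[0,0,0]],
  [[30,19.5,0],[0,0,0]],
  [[25,16,0],[0,0,0]],
  [[7.5,4.7,0],[0,0,0]],
  [[0,0,0],[0,0,0]],
  [[0,0,0],[0,0,0]],
])

```text
time: 28.23
eef_pos: [0.6, -0.0447, 0.2302]
tcp_rot: [0.814, 0.58, -0.001, -0.001]
contact_force: [-1.2, 0.4, -1.5]
opening: 0.289
finger_force: 39.6
```

Call:
step_arm([
  [[0,0,0],[0,0,0]],
  [[0,0,0],[0,0,0]],
  [[0,0,0],[0,0,0]],
])

```text
time: 28.48
eef_pos: [0.6001, -0.0456, 0.2315]
tcp_rot: [0.815, 0.58, -0.0, 0.0]
contact_force: [-0.4, 0.4, -0.8]
opening: 0.292
finger_force: 39.6
```

```bash
sed -i "s/s\['opening'\].round(3)/s['opening']/" h.py; python3 -c "
from h import *
dot('green',.039)"
```

```text
[ 0.6002 -0.0455  0.2316] -19.15 0.29554478421298125
[256.3 224.1] [234, 203, 44, 47, 1088] [ 32.4   0.6 -39. ]
[255.  288.8] [239, 275, 33, 28, 723] [  0.1   0.  -39. ]
```

Call:
step_arm([
  [[1.3,0.5,-20],[0,0,0]],
  [[0,0,-25],[0,0,0]],
  [[0,0,-20],[0,0,0]],
  [[0,0,-10],[0,0,0]],
  [[0,0,0],[0,0,0]],
  [[0,0,0],[0,0,0]],
  [[0,0,0],[0,0,0]],
])

```text
time: 29.12
eef_pos: [0.6032, -0.0447, 0.1582]
tcp_rot: [0.815, 0.58, 0.001, 0.001]
contact_force: [0.5, -0.9, -0.3]
opening: 0.291
finger_force: 39.6
```

Call:
step_arm([
  [[0,0,-4],[0,0,0]],
  [[0,0,-4],[0,0,0]],
  [[0,0,-4],[0,0,0]],
  [[0,0,0],[0,0,0]],
  [[0,0,0],[0,0,0]],
])

```text
time: 29.53
eef_pos: [0.6019, -0.0442, 0.1439]
tcp_rot: [0.815, 0.58, -0.0, -0.0]
contact_force: [0.2, -0.2, -0.5]
opening: 0.295
finger_force: 39.6
```

Call:
step_arm([
  [[0,0,-6],[0,0,0]],
  [[0,0,-7],[0,0,0]],
  [[0,0,-7],[0,0,0]],
  [[0,0,-7],[0,0,0]],
  [[0,0,-6],[0,0,0]],
  [[0,0,-3],[0,0,0]],
  [[0,0,0],[0,0,0]],
  [[0,0,0],[0,0,0]],
])

```text
time: 30.2
eef_pos: [0.6021, -0.0443, 0.108]
tcp_rot: [0.815, 0.58, -0.0, -0.0]
contact_force: [0.2, 0.5, -0.6]
opening: 0.291
finger_force: 39.6
```

Call:
step_arm([
  [[0,0,-2],[0,0,0]],
  [[0,0,-1.5],[0,0,0]],
  [[0,0,0],[0,0,0]],
  [[0,0,0],[0,0,0]],
  [[0,0,0],[0,0,0]],
])

```text
time: 30.62
eef_pos: [0.6023, -0.0443, 0.105]
tcp_rot: [0.815, 0.58, 0.0, 0.0]
contact_force: [-0.8, 0.7, -1.3]
opening: 0.294
finger_force: 39.6
```

Call:
step_arm([
  [[0,0,-1],[0,0,0]],
  [[0,0,0],[0,0,0]],
  [[0,0,0],[0,0,0]],
])

```text
time: 30.87
eef_pos: [0.6025, -0.0444, 0.1044]
tcp_rot: [0.815, 0.58, 0.0, 0.0]
contact_force: [-0.7, 0.9, 1.2]
opening: 0.293
finger_force: 39.8
```

Call:
step_arm([
  [[0,0,0],[0,0,0]],
  [[0,0,0],[0,0,0]],
  [[0,0,0],[0,0,0]],
  [[0,0,10],[0,0,0]],
  [[0,0,25],[0,0,0]],
  [[0,0,35],[0,0,0]],
  [[0,0,35],[0,0,0]],
  [[0,0,35],[0,0,0]],
], fingers=1)

```text
time: 31.53
eef_pos: [0.6019, -0.0442, 0.2459]
tcp_rot: [0.815, 0.58, -0.0, -0.0]
contact_force: [-0.0, -0.3, -0.1]
opening: 1.002
finger_force: 0.0
```

Call:
step_arm([
  [[-25,-2,0],[0,0,0]],
  [[-35,-2,0],[0,0,0]],
  [[-35,-2,0],[0,0,0]],
  [[-35,-2,0],[0,0,0]],
  [[-25,-1,0],[0,0,0]],
  [[-9,-0.5,0],[0,0,0]],
  [[0,0,0],[0,0,0]],
  [[0,0,0],[0,0,0]],
])

```text
time: 32.2
eef_pos: [0.4389, -0.054, 0.2448]
tcp_rot: [0.815, 0.58, 0.001, 0.001]
contact_force: [0.5, -0.7, -0.1]
opening: 1.003
finger_force: 0.0
```

```bash
cat > look.py <<'E'
from h import *
s=readout.get_state();print(s['eef_pos'])
im,C=shot('wrist','look.png')
si,CS=shot('scene','slook.png');di,CD=shot('side')
for k,(a,b) in COL.items():
    print(k,'wrist',[(st.tolist(),(onz(C,[c],.095)[0,:2]*1000).round(1).tolist()) for c,st in blobs(im,a,b,30)[0]])
    print('  scene',[(c.tolist(),(onz(CS,[c],.034)[0,:2]*1000).round().tolist()) for c,st in blobs(si,a,b,30)[0] if 130<c[1]<260 and 140<c[0]<430])
    print('  side',[c.tolist() for c,st in blobs(di,a,b,15)[0] if 100<c[1]<300 and 150<c[0]<330])
E
python3 look.py
```

```text
[ 0.43893426 -0.05403094  0.24477906]
red wrist [([400, 26, 65, 20, 963], [651.0, 27.2]), ([249, 173, 12, 12, 111], [438.6, -54.0])]
  scene [([254.0, 171.2], [437.0, -52.0]), ([259.9, 193.8], [531.0, -4.0])]
  side [[264.0, 167.5], [214.3, 224.9]]
blue wrist [([242, 62, 14, 16, 172], [470.1, 53.5]), ([316, 296, 33, 37, 639], [474.9, -263.5])]
  scene [([167.2, 169.0], [507.0, -313.0]), ([285.1, 184.2], [468.0, 54.0]), ([339.1, 259.4], [701.0, 249.0])]
  side [[255.3, 145.8], [212.5, 197.8], [270.1, 295.4]]
green wrist [([418, 118, 15, 16, 193], [629.9, -57.5])]
  scene [([237.6, 190.5], [537.0, -70.0])]
  side [[266.4, 191.9]]
yellow wrist []
  scene [([322.0, 187.5], [450.0, 161.0])]
  side [[195.6, 177.9]]
```

Call:
step_arm([
  [[0,0,-25],[0,0,0]],
  [[0,0,-30],[0,0,0]],
  [[0,0,-30],[0,0,0]],
  [[0,0,-30],[0,0,0]],
  [[0,0,-30],[0,0,0]],
  [[0,0,-25],[0,0,0]],
  [[0,0,-15],[0,0,0]],
  [[0,0,-3],[0,0,0]],
])

```text
time: 33.02
eef_pos: [0.4364, -0.0529, 0.0522]
tcp_rot: [0.814, 0.58, -0.002, -0.003]
contact_force: [-0.9, 0.2, -1.2]
opening: 1.0
finger_force: 0.0
```

Call:
step_arm([
  [[0,0,0],[0,0,0]],
  [[0,0,0],[0,0,0]],
  [[0,0,0],[0,0,0]],
  [[0,0,0],[0,0,0]],
  [[0,0,0],[0,0,0]],
])

```text
time: 33.43
eef_pos: [0.4392, -0.0541, 0.057]
tcp_rot: [0.814, 0.58, 0.001, 0.001]
contact_force: [-0.1, -1.3, -0.1]
opening: 0.998
finger_force: 0.0
```

Call:
step_arm([
  [[0,0,0],[0,0,0]],
  [[0,0,0],[0,0,0]],
  [[0,0,0],[0,0,0]],
  [[0,0,0],[0,0,0]],
  [[0,0,0],[0,0,0]],
  [[0,0,0],[0,0,0]],
  [[0,0,0],[0,0,0]],
  [[0,0,0],[0,0,0]],
], fingers=-1)

```text
time: 34.1
eef_pos: [0.4384, -0.0539, 0.056]
tcp_rot: [0.815, 0.58, 0.0, 0.0]
contact_force: [-0.2, -0.5, 2.5]
opening: 0.291
finger_force: 39.2
```

Call:
step_arm([
  [[0,0,0],[0,0,0]],
  [[0,0,10],[0,0,0]],
  [[0,0,30],[0,0,0]],
  [[0,0,30],[0,0,0]],
  [[0,0,30],[0,0,0]],
  [[0,0,30],[0,0,0]],
  [[0,0,30],[0,0,0]],
  [[0,0,20],[0,0,0]],
])

```text
time: 34.77
eef_pos: [0.4387, -0.0539, 0.2396]
tcp_rot: [0.814, 0.58, 0.001, 0.002]
contact_force: [1.1, 0.6, -0.6]
opening: 0.294
finger_force: 39.4
```

Call:
step_arm([
  [[20,5,0],[0,0,0]],
  [[30,7,0],[0,0,0]],
  [[35,8,0],[0,0,0]],
  [[35,8,0],[0,0,0]],
  [[30,7,0],[0,0,0]],
  [[24.5,6.4,0],[0,0,0]],
  [[0,0,0],[0,0,0]],
  [[0,0,0],[0,0,0]],
])

```text
time: 35.43
eef_pos: [0.6128, -0.012, 0.2352]
tcp_rot: [0.814, 0.581, -0.001, -0.001]
contact_force: [0.6, -0.0, -1.8]
opening: 0.292
finger_force: 39.7
```

Call:
step_arm([
  [[0,0,0],[0,0,0]],
  [[0,0,0],[0,0,0]],
  [[0,0,0],[0,0,0]],
])

```text
time: 35.68
eef_pos: [0.6118, -0.0127, 0.2361]
tcp_rot: [0.815, 0.58, -0.0, 0.0]
contact_force: [0.9, 0.4, -1.2]
opening: 0.289
finger_force: 39.7
```

```bash
python3 -c "
from h import *
dot('red',.039)"
```

```text
[ 0.6119 -0.0126  0.2363] -19.11 0.2892773173458747
[256.6 146.8] [225, 138, 63, 18, 993] [ 64.4   0.6 -39. ]
[255.8 224.6] [235, 204, 43, 46, 1032] [ 32.2   0.4 -39. ]
[254.9 289.3] [239, 276, 33, 28, 707] [ -0.  -0. -39.]
```

Call:
step_arm([
  [[1.2,0,-25],[0,0,0]],
  [[0,0,-25],[0,0,0]],
  [[0,0,-20],[0,0,0]],
  [[0,0,-10],[0,0,0]],
  [[0,0,0],[0,0,0]],
  [[0,0,0],[0,0,0]],
  [[0,0,0],[0,0,0]],
])

```text
time: 36.32
eef_pos: [0.6149, -0.0127, 0.1578]
tcp_rot: [0.815, 0.58, 0.001, 0.001]
contact_force: [0.6, 0.6, 0.3]
opening: 0.292
finger_force: 39.7
```

Call:
step_arm([
  [[0,0,-4],[0,0,0]],
  [[0,0,-4],[0,0,0]],
  [[0,0,-4],[0,0,0]],
  [[0,0,0],[0,0,0]],
  [[0,0,0],[0,0,0]],
])

```text
time: 36.73
eef_pos: [0.6136, -0.0124, 0.1434]
tcp_rot: [0.815, 0.58, -0.0, -0.0]
contact_force: [0.2, 0.6, -0.9]
opening: 0.295
finger_force: 39.7
```

Inside the cell with no contact force. I go down to the bottom.

Call:
step_arm([
  [[0,0,-6],[0,0,0]],
  [[0,0,-7],[0,0,0]],
  [[0,0,-7],[0,0,0]],
  [[0,0,-7],[0,0,0]],
  [[0,0,-6],[0,0,0]],
  [[0,0,-3],[0,0,0]],
  [[0,0,0],[0,0,0]],
  [[0,0,0],[0,0,0]],
])

```text
time: 37.4
eef_pos: [0.6138, -0.0124, 0.1075]
tcp_rot: [0.815, 0.58, -0.0, -0.0]
contact_force: [0.4, -0.3, -0.1]
opening: 0.293
finger_force: 39.7
```

Call:
step_arm([
  [[0,0,-2],[0,0,0]],
  [[0,0,-2],[0,0,0]],
  [[0,0,0],[0,0,0]],
  [[0,0,0],[0,0,0]],
  [[0,0,0],[0,0,0]],
])

```text
time: 37.82
eef_pos: [0.614, -0.0124, 0.1041]
tcp_rot: [0.815, 0.58, 0.0, 0.0]
contact_force: [-0.0, -0.1, 0.3]
opening: 0.292
finger_force: 39.8
```

Call:
step_arm([
  [[0,0,0],[0,0,0]],
  [[0,0,0],[0,0,0]],
  [[0,0,0],[0,0,0]],
  [[0,0,10],[0,0,0]],
  [[0,0,25],[0,0,0]],
  [[0,0,35],[0,0,0]],
  [[0,0,35],[0,0,0]],
  [[0,0,35],[0,0,0]],
], fingers=1)

```text
time: 38.48
eef_pos: [0.6136, -0.0123, 0.2461]
tcp_rot: [0.815, 0.58, 0.0, 0.0]
contact_force: [1.0, 0.1, 0.0]
opening: 1.002
finger_force: 0.0
```

Call:
step_arm([
  [[-20,9,0],[0,0,0]],
  [[-30,14,0],[0,0,0]],
  [[-30,14,0],[0,0,0]],
  [[-30,14,0],[0,0,0]],
  [[-25,11,0],[0,0,0]],
  [[-8.7,4,0],[0,0,0]],
  [[0,0,0],[0,0,0]],
  [[0,0,0],[0,0,0]],
])

```text
time: 39.15
eef_pos: [0.4709, 0.0535, 0.2449]
tcp_rot: [0.814, 0.58, 0.001, 0.001]
contact_force: [0.2, -0.2, -0.3]
opening: 1.0
finger_force: 0.0
```

```bash
python3 look.py
```

```text
[0.47089114 0.05346325 0.24487083]
red wrist [([387, 155, 58, 18, 803], [644.2, 12.3]), ([379, 181, 26, 24, 294], [609.4, -8.5]), ([409, 201, 14, 14, 141], [637.7, -40.6])]
  scene [([255.9, 194.3], [537.0, -14.0])]
  side [[263.5, 166.7]]
blue wrist [([247, 156, 15, 10, 95], [477.2, 73.5]), ([248, 174, 13, 12, 115], [470.1, 53.3])]
  scene [([167.2, 169.1], [508.0, -313.0]), ([285.1, 184.2], [468.0, 54.0]), ([339.0, 259.4], [701.0, 248.0])]
  side [[255.8, 145.7], [212.3, 197.7], [270.2, 295.4]]
green wrist [([375, 210, 24, 20, 253], [598.9, -41.2]), ([403, 233, 13, 12, 126], [623.8, -78.7])]
  scene [([237.8, 190.4], [536.0, -69.0])]
  side [[266.4, 191.9]]
yellow wrist [([195, 81, 15, 15, 178], [451.7, 160.5])]
  scene [([322.0, 187.5], [450.0, 161.0])]
  side [[195.7, 177.5]]
```

Call:
step_arm([
  [[-0.6,-0.2,-25],[0,0,0]],
  [[0,0,-30],[0,0,0]],
  [[0,0,-30],[0,0,0]],
  [[0,0,-30],[0,0,0]],
  [[0,0,-30],[0,0,0]],
  [[0,0,-25],[0,0,0]],
  [[0,0,-15],[0,0,0]],
  [[0,0,-4],[0,0,0]],
])

```text
time: 39.97
eef_pos: [0.4678, 0.053, 0.0512]
tcp_rot: [0.815, 0.58, -0.003, -0.002]
contact_force: [0.1, -0.8, -0.5]
opening: 0.999
finger_force: 0.0
```

Call:
step_arm([
  [[0,0,0],[0,0,0]],
  [[0,0,0],[0,0,0]],
  [[0,0,0],[0,0,0]],
  [[0,0,0],[0,0,0]],
  [[0,0,0],[0,0,0]],
  [[0,0,0],[0,0,0]],
  [[0,0,0],[0,0,0]],
])

```text
time: 40.55
eef_pos: [0.4699, 0.0534, 0.0554]
tcp_rot: [0.814, 0.58, 0.0, 0.0]
contact_force: [-0.1, 0.2, 0.3]
opening: 1.0
finger_force: 0.0
```

Call:
step_arm([
  [[0,0,0],[0,0,0]],
  [[0,0,0],[0,0,0]],
  [[0,0,0],[0,0,0]],
  [[0,0,0],[0,0,0]],
  [[0,0,0],[0,0,0]],
  [[0,0,0],[0,0,0]],
  [[0,0,0],[0,0,0]],
  [[0,0,0],[0,0,0]],
], fingers=-1)

```text
time: 41.22
eef_pos: [0.4697, 0.0534, 0.0549]
tcp_rot: [0.815, 0.58, 0.0, 0.0]
contact_force: [0.4, 0.3, 0.7]
opening: 0.292
finger_force: 39.2
```

Call:
step_arm([
  [[0,0,0],[0,0,0]],
  [[0,0,10],[0,0,0]],
  [[0,0,30],[0,0,0]],
  [[0,0,30],[0,0,0]],
  [[0,0,30],[0,0,0]],
  [[0,0,30],[0,0,0]],
  [[0,0,30],[0,0,0]],
  [[0,0,20],[0,0,0]],
])

```text
time: 41.88
eef_pos: [0.4702, 0.0534, 0.2388]
tcp_rot: [0.814, 0.58, 0.002, 0.001]
contact_force: [0.4, 0.3, -0.1]
opening: 0.291
finger_force: 39.4
```

Call:
step_arm([
  [[20,2,0],[0,0,0]],
  [[30,2,0],[0,0,0]],
  [[35,3,0],[0,0,0]],
  [[35,3,0],[0,0,0]],
  [[30,2,0],[0,0,0]],
  [[20.5,1.5,0],[0,0,0]],
  [[0,0,0],[0,0,0]],
  [[0,0,0],[0,0,0]],
])

```text
time: 42.55
eef_pos: [0.6401, 0.0669, 0.2343]
tcp_rot: [0.814, 0.58, -0.001, -0.001]
contact_force: [-0.6, 0.3, -0.3]
opening: 0.289
finger_force: 39.7
```

Call:
step_arm([
  [[0,0,0],[0,0,0]],
  [[0,0,0],[0,0,0]],
  [[0,0,0],[0,0,0]],
])

```text
time: 42.8
eef_pos: [0.6392, 0.0669, 0.2352]
tcp_rot: [0.815, 0.58, -0.0, -0.0]
contact_force: [-0.9, -0.6, -0.8]
opening: 0.292
finger_force: 39.7
```

```bash
python3 -c "
from h import *
dot('blue',.039)"
```

```text
[0.6393 0.0669 0.2353] -19.08 0.2938229475622569
[233.5   9.8] [194, 0, 110, 31, 1768] [110.3  -7.1 -39. ]
[255.5 225.3] [233, 204, 45, 47, 1267] [ 31.9   0.2 -39. ]
[254.9 290.6] [239, 277, 33, 28, 740] [ -0.7  -0.  -39. ]
```

Call:
step_arm([
  [[1.3,0.2,-25],[0,0,0]],
  [[0,0,-25],[0,0,0]],
  [[0,0,-20],[0,0,0]],
  [[0,0,-10],[0,0,0]],
  [[0,0,0],[0,0,0]],
  [[0,0,0],[0,0,0]],
  [[0,0,0],[0,0,0]],
])

```text
time: 43.43
eef_pos: [0.6424, 0.067, 0.1569]
tcp_rot: [0.815, 0.58, 0.001, 0.001]
contact_force: [0.5, -0.5, 0.0]
opening: 0.291
finger_force: 39.7
```

Call:
step_arm([
  [[0,0,-4],[0,0,0]],
  [[0,0,-4],[0,0,0]],
  [[0,0,-4],[0,0,0]],
  [[0,0,0],[0,0,0]],
  [[0,0,0],[0,0,0]],
])

```text
time: 43.85
eef_pos: [0.6411, 0.0671, 0.1424]
tcp_rot: [0.815, 0.58, -0.0, -0.0]
contact_force: [0.4, -1.3, -0.8]
opening: 0.292
finger_force: 39.7
```

Call:
step_arm([
  [[0,0,-6],[0,0,0]],
  [[0,0,-7],[0,0,0]],
  [[0,0,-7],[0,0,0]],
  [[0,0,-7],[0,0,0]],
  [[0,0,-6],[0,0,0]],
  [[0,0,-3],[0,0,0]],
  [[0,0,0],[0,0,0]],
  [[0,0,0],[0,0,0]],
])

```text
time: 44.52
eef_pos: [0.6413, 0.0671, 0.1065]
tcp_rot: [0.815, 0.58, -0.0, -0.0]
contact_force: [0.3, 0.5, -0.3]
opening: 0.294
finger_force: 39.7
```

Call:
step_arm([
  [[0,0,-2],[0,0,0]],
  [[0,0,-2],[0,0,0]],
  [[0,0,0],[0,0,0]],
  [[0,0,0],[0,0,0]],
  [[0,0,0],[0,0,0]],
])

```text
time: 44.93
eef_pos: [0.6414, 0.0671, 0.103]
tcp_rot: [0.815, 0.58, 0.0, 0.0]
contact_force: [0.2, -0.1, -1.5]
opening: 0.296
finger_force: 39.8
```

Call:
step_arm([
  [[0,0,0],[0,0,0]],
  [[0,0,0],[0,0,0]],
  [[0,0,0],[0,0,0]],
  [[0,0,10],[0,0,0]],
  [[0,0,25],[0,0,0]],
  [[0,0,35],[0,0,0]],
  [[0,0,35],[0,0,0]],
  [[0,0,35],[0,0,0]],
], fingers=1)

```text
time: 45.6
eef_pos: [0.6412, 0.0671, 0.2451]
tcp_rot: [0.815, 0.58, 0.0, 0.0]
contact_force: [0.1, -0.5, -0.1]
opening: 1.001
finger_force: 0.0
```

Call:
step_arm([
  [[-25,12,0],[0,0,0]],
  [[-32,16,0],[0,0,0]],
  [[-32,16,0],[0,0,0]],
  [[-32,16,0],[0,0,0]],
  [[-32,16,0],[0,0,0]],
  [[-25,12,0],[0,0,0]],
  [[-11,5.4,0],[0,0,0]],
  [[0,0,0],[0,0,0]],
])

```text
time: 46.27
eef_pos: [0.4508, 0.1615, 0.2438]
tcp_rot: [0.814, 0.581, 0.001, 0.0]
contact_force: [0.8, 1.0, -1.3]
opening: 0.999
finger_force: 0.0
```

Call:
step_arm([
  [[0,0,0],[0,0,0]],
  [[0,0,0],[0,0,0]],
  [[0,0,0],[0,0,0]],
])

```text
time: 46.52
eef_pos: [0.4536, 0.1599, 0.2431]
tcp_rot: [0.815, 0.58, 0.0, 0.0]
contact_force: [0.4, 1.0, 0.2]
opening: 1.0
finger_force: 0.0
```

```bash
python3 look.py
```

```text
[0.45359507 0.15990425 0.24312093]
red wrist [([408, 239, 64, 39, 938], [633.3, -3.6]), ([439, 284, 12, 10, 92], [641.0, -62.0])]
  scene [([256.2, 194.1], [536.0, -13.0])]
  side [[263.5, 166.6]]
blue wrist [([371, 10, 105, 48, 2635], [656.3, 245.7]), ([421, 191, 28, 22, 335], [637.8, 69.1]), ([458, 212, 13, 12, 128], [674.3, 33.6])]
  scene [([167.2, 169.1], [508.0, -313.0]), ([274.0, 209.3], [581.0, 52.0]), ([339.0, 259.5], [701.0, 249.0])]
  side [[255.4, 145.6], [270.2, 295.4]]
green wrist [([404, 279, 24, 20, 197], [599.0, -45.3])]
  scene [([237.8, 190.4], [536.0, -69.0])]
  side [[266.4, 191.9]]
yellow wrist [([247, 174, 13, 12, 131], [451.6, 160.3])]
  scene [([322.0, 187.5], [450.0, 161.0])]
  side [[195.6, 177.7]]
```

Call:
step_arm([
  [[-1.6,0.3,-25],[0,0,0]],
  [[0,0,-30],[0,0,0]],
  [[0,0,-30],[0,0,0]],
  [[0,0,-30],[0,0,0]],
  [[0,0,-30],[0,0,0]],
  [[0,0,-25],[0,0,0]],
  [[0,0,-13],[0,0,0]],
  [[0,0,-4],[0,0,0]],
])

```text
time: 47.33
eef_pos: [0.4488, 0.1601, 0.0525]
tcp_rot: [0.815, 0.58, -0.003, -0.002]
contact_force: [-0.8, 0.5, 0.0]
opening: 1.001
finger_force: 0.0
```

Call:
step_arm([
  [[0,0,0],[0,0,0]],
  [[0,0,0],[0,0,0]],
  [[0,0,0],[0,0,0]],
  [[0,0,0],[0,0,0]],
  [[0,0,0],[0,0,0]],
  [[0,0,0],[0,0,0]],
  [[0,0,0],[0,0,0]],
])

```text
time: 47.92
eef_pos: [0.4511, 0.1609, 0.0564]
tcp_rot: [0.814, 0.58, 0.0, 0.0]
contact_force: [0.8, 0.3, -0.2]
opening: 1.002
finger_force: 0.0
```

Call:
step_arm([
  [[0,0,0],[0,0,0]],
  [[0,0,0],[0,0,0]],
  [[0,0,0],[0,0,0]],
  [[0,0,0],[0,0,0]],
  [[0,0,0],[0,0,0]],
  [[0,0,0],[0,0,0]],
  [[0,0,0],[0,0,0]],
  [[0,0,0],[0,0,0]],
], fingers=-1)

```text
time: 48.58
eef_pos: [0.4509, 0.1608, 0.0559]
tcp_rot: [0.815, 0.58, 0.0, 0.0]
contact_force: [0.1, 0.1, -0.1]
opening: 0.291
finger_force: 39.2
```

Call:
step_arm([
  [[0,0,0],[0,0,0]],
  [[0,0,10],[0,0,0]],
  [[0,0,30],[0,0,0]],
  [[0,0,30],[0,0,0]],
  [[0,0,30],[0,0,0]],
  [[0,0,30],[0,0,0]],
  [[0,0,30],[0,0,0]],
  [[0,0,20],[0,0,0]],
])

```text
time: 49.25
eef_pos: [0.4514, 0.161, 0.2398]
tcp_rot: [0.814, 0.58, 0.002, 0.001]
contact_force: [0.8, 0.4, -0.6]
opening: 0.299
finger_force: 39.4
```

Call:
step_arm([
  [[20,-6,0],[0,0,0]],
  [[33,-10,0],[0,0,0]],
  [[36,-11,0],[0,0,0]],
  [[36,-11,0],[0,0,0]],
  [[33,-10,0],[0,0,0]],
  [[28,-9,0],[0,0,0]],
  [[14,-4.4,0],[0,0,0]],
  [[0,0,0],[0,0,0]],
])

```text
time: 49.92
eef_pos: [0.6528, 0.0979, 0.2355]
tcp_rot: [0.815, 0.579, -0.0, 0.0]
contact_force: [-0.9, 0.3, -1.6]
opening: 0.293
finger_force: 39.5
```

Call:
step_arm([
  [[0,0,0],[0,0,0]],
  [[0,0,0],[0,0,0]],
  [[0,0,0],[0,0,0]],
])

```text
time: 50.17
eef_pos: [0.6497, 0.1, 0.236]
tcp_rot: [0.814, 0.58, -0.0, -0.0]
contact_force: [-0.4, 0.8, -0.5]
opening: 0.286
finger_force: 39.5
```

```bash
python3 -c "
from h import *
dot('yellow',.039)"
```

```text
[0.6498 0.1    0.2361] -19.03 0.2924060248458685
[267.9 228.4] [252, 207, 25, 44, 378] [ 30.5   5.5 -39. ]
[254.7 289.9] [238, 276, 34, 29, 769] [ -0.3  -0.  -39. ]
```

Call:
step_arm([
  [[1.4,-0.8,-25],[0,0,0]],
  [[0,0,-25],[0,0,0]],
  [[0,0,-20],[0,0,0]],
  [[0,0,-10],[0,0,0]],
  [[0,0,0],[0,0,0]],
  [[0,0,0],[0,0,0]],
  [[0,0,0],[0,0,0]],
])

```text
time: 50.8
eef_pos: [0.6531, 0.0988, 0.1579]
tcp_rot: [0.814, 0.58, 0.001, 0.001]
contact_force: [-1.1, -0.2, -1.1]
opening: 0.295
finger_force: 39.6
```

Call:
step_arm([
  [[0,0,-4],[0,0,0]],
  [[0,0,-4],[0,0,0]],
  [[0,0,-4],[0,0,0]],
  [[0,0,0],[0,0,0]],
  [[0,0,0],[0,0,0]],
])

```text
time: 51.22
eef_pos: [0.6519, 0.0986, 0.1433]
tcp_rot: [0.815, 0.58, -0.0, -0.0]
contact_force: [0.5, -0.5, -1.3]
opening: 0.289
finger_force: 39.6
```

Call:
step_arm([
  [[0,0,-6],[0,0,0]],
  [[0,0,-7],[0,0,0]],
  [[0,0,-7],[0,0,0]],
  [[0,0,-7],[0,0,0]],
  [[0,0,-6],[0,0,0]],
  [[0,0,-3],[0,0,0]],
  [[0,0,0],[0,0,0]],
  [[0,0,0],[0,0,0]],
])

```text
time: 51.88
eef_pos: [0.6521, 0.0986, 0.1075]
tcp_rot: [0.815, 0.58, -0.0, -0.0]
contact_force: [-0.1, 0.5, -0.3]
opening: 0.289
finger_force: 39.6
```

Call:
step_arm([
  [[0,0,-2],[0,0,0]],
  [[0,0,-2],[0,0,0]],
  [[0,0,0],[0,0,0]],
  [[0,0,0],[0,0,0]],
  [[0,0,0],[0,0,0]],
])

```text
time: 52.3
eef_pos: [0.6522, 0.0986, 0.104]
tcp_rot: [0.815, 0.58, 0.0, 0.0]
contact_force: [0.6, 0.2, -1.0]
opening: 0.294
finger_force: 39.7
```

Call:
step_arm([
  [[0,0,0],[0,0,0]],
  [[0,0,0],[0,0,0]],
  [[0,0,0],[0,0,0]],
  [[0,0,10],[0,0,0]],
  [[0,0,25],[0,0,0]],
  [[0,0,35],[0,0,0]],
  [[0,0,35],[0,0,0]],
  [[0,0,35],[0,0,0]],
], fingers=1)

```text
time: 52.97
eef_pos: [0.6519, 0.0986, 0.2461]
tcp_rot: [0.815, 0.58, 0.0, 0.0]
contact_force: [0.5, -0.2, 0.3]
opening: 1.0
finger_force: 0.0
```

Call:
step_arm([
  [[-30,0,5],[0,0,0]],
  [[-35,0,5],[0,0,0]],
  [[-35,0,0],[0,0,0]],
  [[-35,0,0],[0,0,0]],
  [[-20,0,0],[0,0,0]],
  [[0,0,0],[0,0,0]],
  [[0,0,0],[0,0,0]],
  [[0,0,0],[0,0,0]],
])

```text
time: 53.63
eef_pos: [0.498, 0.0985, 0.2549]
tcp_rot: [0.815, 0.58, 0.001, 0.001]
contact_force: [0.2, 0.1, -0.5]
opening: 0.999
finger_force: 0.0
```

```bash
python3 - <<'E'
from h import *
e,_=shot('scene','fs.png');b,_=shot('side','fd.png')
b=cv2.resize(b[110:240,200:330],(400,400),interpolation=cv2.INTER_CUBIC);e=cv2.resize(e[150:270,200:320],(400,400),interpolation=cv2.INTER_CUBIC)
cv2.imwrite('pics/final.png',np.hstack([b,e])[:,:,::-1])
E
python3 look.py
```

```text
[0.49822751 0.09846668 0.25428729]
red wrist [([361, 200, 58, 18, 811], [637.1, 8.8]), ([361, 220, 25, 21, 244], [610.6, -8.4]), ([386, 244, 13, 11, 114], [631.6, -47.8])]
  scene [([256.3, 194.1], [536.0, -13.0])]
  side [[263.6, 166.6]]
blue wrist [([319, 0, 80, 19, 841], [640.0, 231.3]), ([370, 151, 23, 23, 201], [634.7, 71.7]), ([399, 166, 14, 14, 158], [664.3, 46.6])]
  scene [([167.0, 169.0], [508.0, -314.0]), ([274.0, 209.3], [581.0, 52.0]), ([339.1, 259.3], [700.0, 249.0])]
  side [[254.1, 145.7], [270.2, 295.4]]
green wrist [([358, 246, 20, 15, 149], [599.1, -40.1]), ([380, 272, 13, 11, 103], [617.2, -86.2])]
  scene [([237.8, 190.3], [536.0, -70.0])]
  side [[266.4, 191.9]]
yellow wrist [([404, 130, 16, 16, 193], [677.4, 83.8])]
  scene [([284.7, 214.8], [593.0, 86.0])]
  side []
```

View pics/final.png

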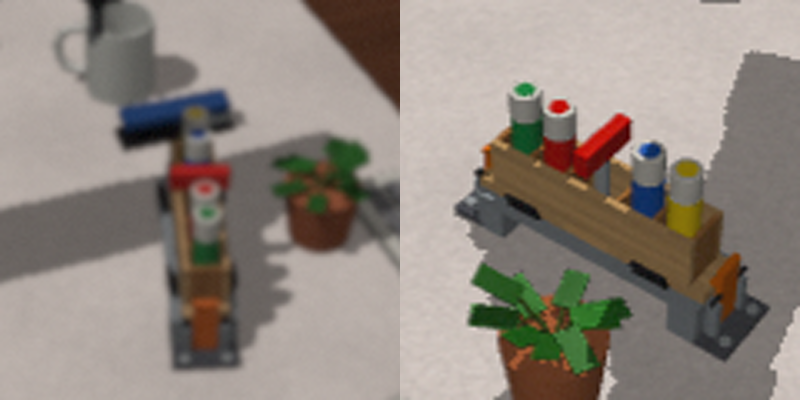

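The final view shows the caddy clipped under both hooks, the key handle across it, and all four markers upright in their own cells. I hand in.

```bash
python3 -c "
from plant import sign_off
print(sign_off())"
```

```text
the job is handed in; nothing more can be done
None
```

The caddy is clipped on its mount under both hooks, the T-key is down to its collar and turned a quarter to lock it, and all four markers stand upright in their own cells; the job is handed in.

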